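# Load the centrifuge in balance

### The arm

A 7-joint arm with a two-finger parallel gripper is mounted at the origin on a cart in front of the work surface, level with it; the furniture and walls round the work are solid. World frame = base frame: x ahead of the robot, y to its left, z up, the work surface at z = 0. Lengths are in mm, angles in rad, forces in N, time in s.
With the tool pointing down it reaches from about 425 to 875 mm from the base axis. Payload 4.7 kg.
Tool frame: the origin (TCP) lies midway between the tips of the shut fingers; the grasp point (between the pads) lies 19 mm behind it; z points along the fingers, y is the direction in which the jaws open and shut (so a half turn about z gives the same grasp; the last joint's range is limited). The gripper opens to 87 mm and grips with 3 to 60 N. Pads are 19 mm wide; open, the fingers measure 117 mm over their backs; the gripper's body (75 mm by 190 mm) begins 51 mm behind the grasp point.
Start: joints at [-1.094, 0.321, -0.07, 1.45, 0.023, 1.371, -0.057], TCP at [290.225, 581.631, 222.587] pointing down, gripper open.
Joint ranges: [-2.86, 2.86], [-0.3, 2.09], [-1.38, 1.24], [0.06, 2.45], [-1.56, 4.7], [0.09, 2.05], [-2.69, 2.69]. Speed limits (rad/s): [2.57, 2.57, 3.14, 3.14, 3.14, 3.14, 3.14].

### API

Orientations are given as a unit quaternion [x, y, z, w].
In Python, from bench import r gives the robot as it stands.
- The arm moves only by the tool step_arm, never from a script. Its argument "steps" is a list of rows, each a list of 3 entries, a list of its own where there are three numbers: the shift along the tool's x, y, z in mm, then the turn, a rotation vector about the tool's x, y, z in degrees, then the finger opening in mm, from 0 to 87. In form: [[[x, y, z], [rx, ry, rz], claw], ...]. A call has exactly 10 rows; each row shifts and turns the commanded pose from where the row before left it, along the tool's axes as they then stand; what a row does not reach is not made up. A row lasts 1/8 s, in which the tool goes at most 62.5 mm and 10.7 degrees, less where a joint would pass 70% of its speed; a pose out of reach is approached as far as the arm can. A call with a gripper value outside its range is refused whole. The fingers move at their own pace and stop on an object; the grip force is fixed at half the most. Time passes only in rows, so rows that do not move let the fingers close, or fill a call up. It gives the time, the measured TCP pose, the force and the opening at its end, in the units of the state.
- r.sense(): the state, without advancing time (a new reading comes with each control period).
- r.camera(name): name is "scene" or "top" or "wrist"; returns the picture (420x560x3 uint8, blue, green, red); there is no depth.
- r.calibration(name): a dict with "fx", "fy", "cx", "cy" (pixels), "dist_coeffs" ([k1, k2, p1, p2, k3] as OpenCV has them; the pictures are not rectified), "rvec" (rotation vector, rad) and "tvec" (3), from world to camera coordinates, as OpenCV has them. Camera axes: x right, y down, z forward; pixel columns grow to the right and rows downward; lengths in mm; the calibration is good to about 2 mm. A picture is of the moment at which its call begins: read the wrist's pose just before it. calibration takes no time and is no camera call; for the wrist camera it gives the pose at the moment of the call.
- r.job_done(): hands the job in, once; it reports no verdict.
Trained networks look in the newest picture that a camera, given by its name, has taken for a name from the list of things; names that differ only in an ending like _2 or _b are one class to them, and where a whole thing is asked for, a point or a joint stands for the part that bears it (a point fixed in the world has none). Each returns a list of dicts, best first, with "p" (0 to 1); they miss things now and then, are a little off and sometimes report something else, mostly with a low value. They report only what shows in the picture. A call takes as long as a camera call. They do not tell look-alikes from the thing itself.
- r.recognise(camera, label): "location" ([x, y, z] in mm, in the coordinates of the camera as it stood for that picture, good to about 4 mm: the middle of the surface that is visible of it).
- r.cut_out(camera, label): "mask" (420x560 bool, what is visible of it).
The state is a dict: "time_s": time; "joint_positions": joint angles; "joint_vel": joint speeds; "tau": joint torques, N m; "eef_pos": TCP position; "orientation": TCP orientation; "ft_force": force on the tool from outside, world axes, zero at the start; "torque": the same for the moment, N m; "grip_width": opening from 0.0 (shut) to 1.0 (fully open).
Only numpy, scipy, OpenCV 4.12 (cv2) and the standard library are available. Lean on these libraries where they do the work, as an engineer would, in place of code of your own. Each camera call takes 0.05 s, during which the arm holds its last target.

### The job

Load the centrifuge for a run: stand the four white capped centrifuge bottles upright in the four buckets of its rotor, one in each, so that the rotor is balanced, with the two large bottles straight across from each other and the two small ones straight across from each other. Lower each bottle to the bottom of its bucket rather than dropping it in, and do not tip any over.

Things in the scene. Friction and masses are not known exactly. Their poses are not given: they have to be found in the camera images.
- large_bottle_1: Large screw-capped white plastic centrifuge bottle, a plain upright cylinder 44 mm in diameter and 105 mm high over its ribbed cap, 0.12 kg. The two large ones are alike. Stands upright on the desk at the start. Origin: centre of its underside; z up along its axis.
- large_bottle_2: Large screw-capped white plastic centrifuge bottle, a plain upright cylinder 44 mm in diameter and 105 mm high over its ribbed cap, 0.12 kg. The two large ones are alike. Stands upright on the desk at the start. Origin: centre of its underside; z up along its axis.
- small_bottle_1: Small screw-capped white plastic centrifuge bottle, a plain upright cylinder 34 mm in diameter and 80 mm high over its ribbed cap, 0.06 kg. The two small ones are alike. Stands upright on the desk at the start. Origin: centre of its underside; z up along its axis.
- small_bottle_2: Small screw-capped white plastic centrifuge bottle, a plain upright cylinder 34 mm in diameter and 80 mm high over its ribbed cap, 0.06 kg. The two small ones are alike. Stands upright on the desk at the start. Origin: centre of its underside; z up along its axis.
- bucket_0: Round open steel bucket, bore 60 mm, outside 66 mm, hung in the rotor on two pins that let it swing outward against a light spring (1 Nm/rad). Origin on its axis at the pins, 96 mm above the desk; its floor is 26 mm below and its mouth 19 mm above the origin. z up, x outward from the rotor axis. bucket_0 lies straight across the rotor from bucket_2.
- bucket_1: Round open steel bucket, bore 60 mm, outside 66 mm, hung in the rotor on two pins that let it swing outward against a light spring (1 Nm/rad). Origin on its axis at the pins, 96 mm above the desk; its floor is 26 mm below and its mouth 19 mm above the origin. z up, x outward from the rotor axis. bucket_1 lies straight across the rotor from bucket_3.
- bucket_2: Round open steel bucket, bore 60 mm, outside 66 mm, hung in the rotor on two pins that let it swing outward against a light spring (1 Nm/rad). Origin on its axis at the pins, 96 mm above the desk; its floor is 26 mm below and its mouth 19 mm above the origin. z up, x outward from the rotor axis. bucket_2 lies straight across the rotor from bucket_0.
- bucket_3: Round open steel bucket, bore 60 mm, outside 66 mm, hung in the rotor on two pins that let it swing outward against a light spring (1 Nm/rad). Origin on its axis at the pins, 96 mm above the desk; its floor is 26 mm below and its mouth 19 mm above the origin. z up, x outward from the rotor axis. bucket_3 lies straight across the rotor from bucket_1.
- centrifuge: White bench centrifuge, fixed. Origin on the desk under the rotor axis; x points back to its open lid. 370 x 370 x 160 mm; panel reaches 235 mm forward. Bowl radius 150 mm, rim 160 mm high. Lid starts 165 mm behind the axis, leans back 0.3 rad, top 0.5 m up. Four buckets, 88 mm from the axis; arms and hub below 119 mm. The rotor turns only if pushed (drag 0.12 Nm); its angle varies.
There are look-alikes about, which are no part of the job. Leave any green or purple look-alike of the small_bottle_2 alone.

How it is judged (in metres and radians):
At the end, for the whole second after the job is handed in: Every bottle stands on its bucket floor (base within 5 mm of it, axis within 16 mm of the bucket's: anywhere inside the bore), upright within 0.15 rad, at rest, released; the large ones in buckets straight across the rotor from each other, and so the small ones (((horizontal distance between large_bottle_1 and bucket_0 below 0.016 m and z of large_bottle_1 in the frame of bucket_0 between -0.031 and -0.021 m and horizontal distance between large_bottle_2 and bucket_2 below 0.016 m and z of large_bottle_2 in the frame of bucket_2 between -0.031 and -0.021 m) or (horizontal distance between large_bottle_1 and bucket_1 below 0.016 m and z of large_bottle_1 in the frame of bucket_1 between -0.031 and -0.021 m and horizontal distance between large_bottle_2 and bucket_3 below 0.016 m and z of large_bottle_2 in the frame of bucket_3 between -0.031 and -0.021 m) or (horizontal distance between large_bottle_1 and bucket_2 below 0.016 m and z of large_bottle_1 in the frame of bucket_2 between -0.031 and -0.021 m and horizontal distance between large_bottle_2 and bucket_0 below 0.016 m and z of large_bottle_2 in the frame of bucket_0 between -0.031 and -0.021 m) or (horizontal distance between large_bottle_1 and bucket_3 below 0.016 m and z of large_bottle_1 in the frame of bucket_3 between -0.031 and -0.021 m and horizontal distance between large_bottle_2 and bucket_1 below 0.016 m and z of large_bottle_2 in the frame of bucket_1 between -0.031 and -0.021 m)) and ((horizontal distance between small_bottle_1 and bucket_0 below 0.016 m and z of small_bottle_1 in the frame of bucket_0 between -0.031 and -0.021 m and horizontal distance between small_bottle_2 and bucket_2 below 0.016 m and z of small_bottle_2 in the frame of bucket_2 between -0.031 and -0.021 m) or (horizontal distance between small_bottle_1 and bucket_1 below 0.016 m and z of small_bottle_1 in the frame of bucket_1 between -0.031 and -0.021 m and horizontal distance between small_bottle_2 and bucket_3 below 0.016 m and z of small_bottle_2 in the frame of bucket_3 between -0.031 and -0.021 m) or (horizontal distance between small_bottle_1 and bucket_2 below 0.016 m and z of small_bottle_1 in the frame of bucket_2 between -0.031 and -0.021 m and horizontal distance between small_bottle_2 and bucket_0 below 0.016 m and z of small_bottle_2 in the frame of bucket_0 between -0.031 and -0.021 m) or (horizontal distance between small_bottle_1 and bucket_3 below 0.016 m and z of small_bottle_1 in the frame of bucket_3 between -0.031 and -0.021 m and horizontal distance between small_bottle_2 and bucket_1 below 0.016 m and z of small_bottle_2 in the frame of bucket_1 between -0.031 and -0.021 m)) and angle between each of large_bottle_1, large_bottle_2, small_bottle_1, small_bottle_2's own z axis and vertical below 0.15 rad and linear speed of each of large_bottle_1, large_bottle_2, small_bottle_1, small_bottle_2 below 0.02 m/s and contact force between each of large_bottle_1, large_bottle_2, small_bottle_1, small_bottle_2 and the fingers below 0.1 N); the robot touches nothing.
It fails at once if a bottle is tipped over (more than 0.7 rad from upright) (angle between any of large_bottle_1, large_bottle_2, small_bottle_1, small_bottle_2's own z axis and vertical above 0.7 rad).
It fails at once if a bottle drops into the bowl or a bucket: faster than 0.7 m/s with its base less than 35 mm above the bucket floors ((horizontal distance between large_bottle_1 and centrifuge below 0.13 m and height (world z) of large_bottle_1 below 0.105 m and linear speed of large_bottle_1 above 0.7 m/s) or (horizontal distance between large_bottle_2 and centrifuge below 0.13 m and height (world z) of large_bottle_2 below 0.105 m and linear speed of large_bottle_2 above 0.7 m/s) or (horizontal distance between small_bottle_1 and centrifuge below 0.13 m and height (world z) of small_bottle_1 below 0.105 m and linear speed of small_bottle_1 above 0.7 m/s) or (horizontal distance between small_bottle_2 and centrifuge below 0.13 m and height (world z) of small_bottle_2 below 0.105 m and linear speed of small_bottle_2 above 0.7 m/s)).
It also fails if it takes over 109 s, if anything falls off the work surface, if the arm or the gripper's body presses on something with over 40 N, if the wrist force passes 120 N, or if a joint passes its speed limit or range.

## Working session

There is one attempt and no reset: what is moved stays moved. The work goes in short steps, Python scripts to look and compute and a tool call to move; the robot and the scene stay as the last step left them, time stands still between calls to the robot, and variables do not carry over. Pictures are saved under pics/ and viewed, and the job is handed in when it is done.

Besides the shell and the picture viewer there is one more tool, called after "Call:" in YAML: its name, and indented under it one key for each argument. step_arm: Moves the arm, as the interface text tells. Its arguments: {"type":"object","properties":{"steps":{"type":"array"}},"required":["steps"]}

```bash
mkdir -p pics; ls; python3 - <<'E'
from bench import r
import cv2
s=r.sense();print(s['time_s'],s['eef_pos'],s['orientation'],s['grip_width'])
for n in ("scene","top","wrist"):
    cv2.imwrite(f"pics/a_{n}.png",r.camera(n)); print(n,r.calibration(n))
E
```

```text
pics
0.0 [290.01524258 581.14077905 221.49617085] [ 2.29352520e-01  9.73343001e-01 -8.92516275e-04 -1.66173133e-04] 1.0000669216130884
scene {'fx': 387.12139347332425, 'fy': 387.12139347332425, 'cx': 277.1850259365874, 'cy': 209.49098057224253, 'dist_coeffs': array([-0.07904831,  0.        ,  0.        ,  0.        ,  0.        ]), 'rvec': array([ 2.01158377, -0.4708744 ,  0.30413132]), 'tvec': array([-490.79055568,  168.97141053,  774.24978155])}
top {'fx': 405.29369614191125, 'fy': 405.29369614191125, 'cx': 281.96110461036835, 'cy': 212.89360314663617, 'dist_coeffs': array([-0.09016006,  0.        ,  0.        ,  0.        ,  0.        ]), 'rvec': array([ 2.15318901, -2.15253204,  0.08741794]), 'tvec': array([ -21.02359601,  532.71270452, 1094.48390343])}
wrist {'fx': 315.3014855892132, 'fy': 315.3014855892132, 'cx': 276.98604616202897, 'cy': 210.78773017477548, 'dist_coeffs': array([-0.02512902,  0.        ,  0.        ,  0.        ,  0.        ]), 'rvec': array([-2.44055881, -1.50976201, -0.23159355]), 'tvec': array([-648.95633931,  -36.37757015,  392.80811286])}
```

View pics/a_scene.png

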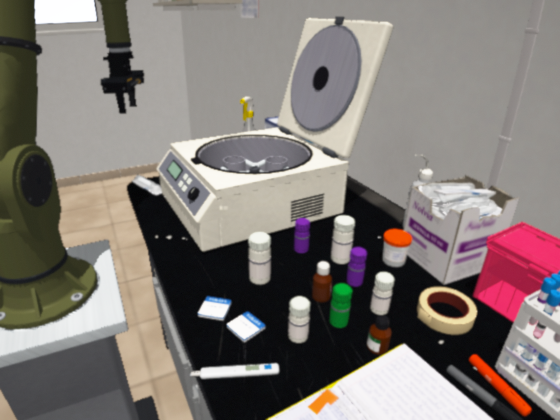

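View pics/a_top.png

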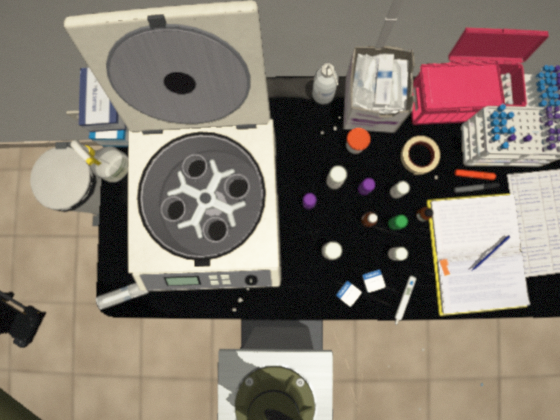

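View pics/a_wrist.png

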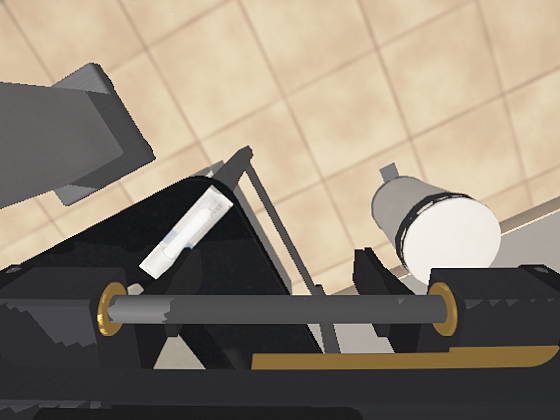

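The top view shows white bottles near (337,177), (332,250) (large) and (400,189), (398,254) (small). The green one is at (398,222) and the purple ones at (310,200) and (367,185). The rotor is at (205,197), with its buckets at (195,165), (238,187), (215,230) and (172,210). Next I locate them precisely.

```bash
cat > h.py <<'E'
import numpy as np, cv2
from bench import r
def cal(n):
    c=r.calibration(n);K=np.array([[c['fx'],0,c['cx']],[0,c['fy'],c['cy']],[0,0,1.]]);return K,np.array(c['dist_coeffs']),cv2.Rodrigues(np.array(c['rvec']))[0],np.array(c['tvec'])
def toworld(n,p,C=None):
    K,d,R,t=C or cal(n);return R.T@(np.array(p)-t)
def plane(n,uv,z,C=None):
    K,d,R,t=C or cal(n);q=cv2.undistortPoints(np.array([[uv]],float),K,d)[0,0]
    v=R.T@np.array([q[0],q[1],1]);o=-R.T@t;return o+v*(z-o[2])/v[2]
def proj(n,P,C=None):
    K,d,R,t=C or cal(n);return cv2.projectPoints(np.array(P,float).reshape(-1,3),cv2.Rodrigues(R)[0],t,K,d)[0].reshape(-1,2)
E
python3 - <<'E'
from h import *
np.set_printoptions(precision=1,suppress=True)
for cam in("top","scene"):
  r.camera(cam);C=cal(cam)
  for l in("large_bottle_1","small_bottle_1","bucket_0","centrifuge"):
    for d in r.recognise(cam,l):
      w=toworld(cam,d['location'],C);print(cam,l,round(d['p'],2),w,proj(cam,w)[0])
    for d in r.cut_out(cam,l):
      m=d['mask'];ys,xs=np.nonzero(m)
      print('  mask',cam,l,round(d['p'],2),m.sum(),xs.min(),xs.max(),ys.min(),ys.max(),xs.mean(),ys.mean())
print(r.sense()['time_s'])
E
```

```text
top large_bottle_1 0.8 [ 626.1 -164.   101.4] [336.  174.3]
top large_bottle_1 0.55 [ 427.2 -148.5   99. ] [330.9 250.7]
  mask top large_bottle_1 0.79 259 322 340 242 258 331.1467181467182 249.84169884169884
  mask top large_bottle_1 0.75 296 327 345 167 187 335.9087837837838 176.625
top small_bottle_1 0.72 [559.9 -92.8  81.6] [308.6 200.5]
top small_bottle_1 0.71 [ 504.1 -334.5   79.7] [400.3 221.5]
top small_bottle_1 0.58 [ 417.9 -325.6   76.9] [397.5 254.3]
top small_bottle_1 0.55 [ 596.2 -340.3   73.4] [400.8 187.4]
top small_bottle_1 0.52 [ 599.7 -245.9   75.6] [365.8 186. ]
  mask top small_bottle_1 0.75 197 389 406 215 228 397.6040609137056 221.6751269035533
  mask top small_bottle_1 0.64 140 303 314 193 207 308.54285714285714 200.06428571428572
  mask top small_bottle_1 0.5 204 391 408 182 197 399.72058823529414 189.80392156862746
  mask top small_bottle_1 0.48 234 388 406 246 260 397.05555555555554 253.3846153846154
  mask top small_bottle_1 0.45 172 358 374 179 193 365.7732558139535 186.22674418604652
top bucket_0 0.86 [652.3 210.5  79.4] [196.1 167.1]
top bucket_0 0.76 [6
[... 1383 characters left out ...]
73 846 288 310 297 342 298.6264775413712 319.02836879432624
  mask scene small_bottle_1 0.73 697 371 393 272 313 381.68436154949785 292.4332855093257
  mask scene small_bottle_1 0.67 589 347 366 247 286 355.75551782682516 265.8421052631579
  mask scene small_bottle_1 0.61 845 329 352 284 328 340.08284023668637 305.34082840236687
scene bucket_0 0.72 [649.7 202.3 109. ] [276.9 162. ]
  mask scene bucket_0 0.84 291 265 287 156 170 274.92439862542955 162.84536082474227
  mask scene bucket_0 0.6 313 223 245 155 170 234.4888178913738 162.80830670926517
scene centrifuge 0.59 [671.1  73.9 162. ] [306.  157.5]
  mask scene centrifuge 0.79 27225 158 392 16 250 282.5943067033976 143.59063360881544
1.05
```

```bash
cat > fit.py <<'E'
from h import *
from scipy.optimize import least_squares
def sil(n,x,y,z0,rad,h,C):
    a=np.linspace(0,2*np.pi,40);P=[[x+rad*np.cos(t),y+rad*np.sin(t),z] for t in a for z in(z0,z0+h)]
    hull=cv2.convexHull((proj(n,P,C)).astype(np.float32))[:,0]
    M=cv2.moments(hull);return hull,np.array([M['m10']/M['m00'],M['m01']/M['m00']])
E
python3 - <<'E'
from fit import *
np.set_printoptions(precision=1,suppress=True)
CC={n:cal(n) for n in("top","scene")}
im={n:r.camera(n) for n in("top","scene")}
obs={}
for n in("top","scene"):
  for l,rad,h in(("large_bottle_1",22,105),("small_bottle_1",17,80)):
    for d in r.cut_out(n,l):
      ys,xs=np.nonzero(d['mask']);c=np.array([xs.mean(),ys.mean()])
      s=least_squares(lambda p:sil(n,p[0],p[1],0,rad,h,CC[n])[1]-c,[500,-250])
      hull,_=sil(n,*s.x,0,rad,h,CC[n])
      print(n,l,s.x,d['mask'].sum(),cv2.contourArea(hull))
      cv2.polylines(im[n],[np.round(hull).astype(int)],True,(0,0,255),1)
# rotor
ms=r.cut_out("top","bucket_0");pts=[]
for d in ms:
  if d['mask'].sum()>1000: continue
  ys,xs=np.nonzero(d['mask'])
  if ys.mean()<150: continue
  (u,v),_,_=cv2.fitEllipse(np.concatenate(cv2.findContours(d['mask'].astype(np.uint8),0,1)[0]))
  p=plane("top",(u,v),112,CC["top"]);pts.append(p[:2]);print('bucket',u,v,p)
pts=np.array(pts);c=pts.mean(0);a=np.degrees(np.arctan2(*(pts-c).T[::-1]));print(c,np.linalg.norm(pts-c,axis=1),a,a%90)
for k in range(4):
  t=np.radians((a%90).mean()+90*k);b=c+88*np.array([np.cos(t),np.sin(t)]);print(k,b)
  for n in im:
    P=[[b[0]+30*np.cos(q),b[1]+30*np.sin(q),115] for q in np.linspace(0,6.28,40)]
    cv2.polylines(im[n],[np.round(proj(n,P,CC[n])).astype(int)],True,(0,255,0),1)
cv2.imwrite('pics/b_top.png',cv2.resize(im['top'][130:280,130:430],None,fx=2.6,fy=2.6,interpolation=2))
cv2.imwrite('pics/b_scene.png',cv2.resize(im['scene'][130:360,180:420],None,fx=2.6,fy=2.6,interpolation=2))
# wrist cam in tool frame
from scipy.spatial.transform import Rotation as Ro
s=r.sense();K,d,R,t=cal("wrist");T=Ro.from_quat(s['orientation']).as_matrix()
print('cam pos tool',T.T@(-R.T@t-s['eef_pos']));print(T.T@R.T);print(T)
E
```

```text
top large_bottle_1 [ 627.4 -166.9] 269 337.68390509393066
top large_bottle_1 [ 430.  -151.2] 258 274.0489124392625
top small_bottle_1 [ 594.8 -344.6] 185 226.4592030022759
top small_bottle_1 [ 629.  -167.7] 349 195.19255432114005
top small_bottle_1 [ 604.8 -252.5] 190 206.45386563660577
top small_bottle_1 [564.4 -93.3] 148 170.81474185548723
top small_bottle_1 [ 506.3 -336.9] 193 218.15351902507246
scene large_bottle_1 [ 585.8 -230.3] 806 1084.5875715890434
scene large_bottle_1 [ 414.6 -236.7] 1058 1286.4100586590357
scene small_bottle_1 [ 627.9 -232.6] 572 611.0212698872201
scene small_bottle_1 [ 500. -250.] 807 704.3610465694219
scene small_bottle_1 [ 421.2 -334.7] 847 897.668236897327
scene small_bottle_1 [ 619.7 -328.9] 749 740.8919840320013
scene small_bottle_1 [ 500. -250.] 481 704.3611073726788
scene small_bottle_1 [ 500. -250.] 27310 704.3611073726788
bucket 195.84938049316406 167.9037322998047 [642.7 203.2 112. ]
bucket 174.44857788085938 208.74264526367188 [534.8 256.8 112. ]
bucket 237.3956298828125 186.41917419433594 [592.9  92.6 112. ]
bucket 216.26414489746094 229.12110900878906 [481.9 145.7 112. ]
[563.1 174.6] [84.6 86.9 87.2 86.2] [  19.8  109.   -70.  -160.4] [19.8 19.  20.  19.6]
0 [646. 204.]
1 [533.6 257.5]
2 [480.1 145.1]
3 [592.5  91.7]
cam pos tool [  84.1   -0.  -162.4]
[[-0.  -1.  -0.3]
 [ 1.  -0.  -0. ]
 [ 0.  -0.3  1. ]]
[[-0.9  0.4  0. ]
 [ 0.4  0.9  0. ]
 [-0.   0.  -1. ]]
```

View pics/b_top.png

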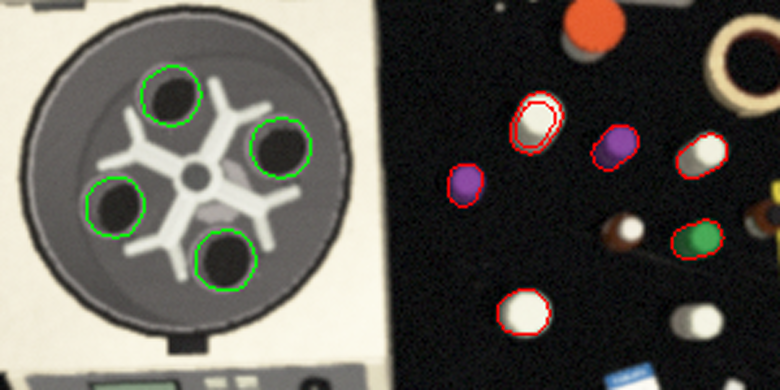

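View pics/b_scene.png

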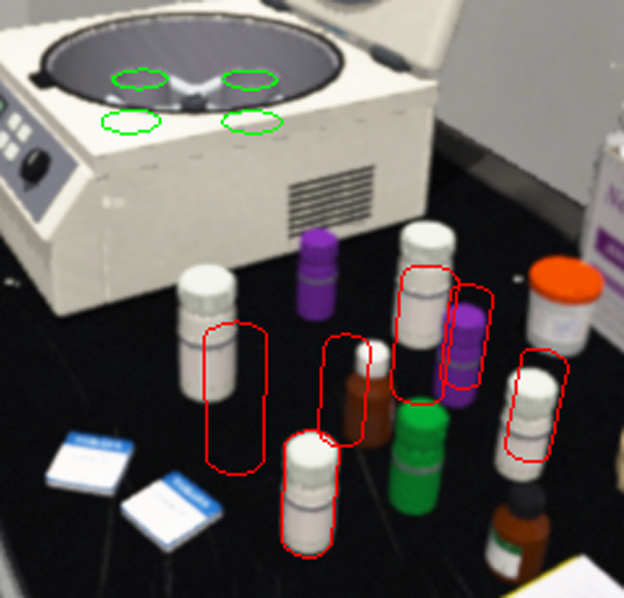

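```bash
python3 - <<'E'
from fit import *
np.set_printoptions(precision=1,suppress=True)
CC={n:cal(n) for n in("top","scene")}
im={n:r.camera(n) for n in("top","scene")}
G=dict(L1=(628,-167,22,105),L2=(428,-155,22,105),S1=(594,-345,17,80),S2=(418,-332,17,80))
cand={(n,l):[np.array([np.nonzero(d['mask'])[1].mean(),np.nonzero(d['mask'])[0].mean()]) for d in r.cut_out(n,l+"_bottle_1")] for n in im for l in("large","small")}
for k,(x,y,rad,h) in G.items():
  o=[]
  for n in im:
    g=sil(n,x,y,0,rad,h,CC[n])[1]
    cs=cand[n,"large" if k[0]=='L' else "small"]
    if not cs: continue
    c=min(cs,key=lambda c:np.linalg.norm(c-g))
    if np.linalg.norm(c-g)<9:o.append((n,c))
  f=lambda p,oo:np.concatenate([sil(n,p[0],p[1],0,rad,h,CC[n])[1]-c for n,c in oo])
  for oo in [[q] for q in o]+[o]:
    s=least_squares(f,[x,y],args=(oo,),diff_step=.002);print(k,[q[0] for q in oo],s.x,f(s.x,oo))
  for n in im: cv2.polylines(im[n],[np.round(sil(n,*s.x,0,rad,h,CC[n])[0]).astype(int)],True,(0,0,255),1)
cv2.imwrite('pics/c_top.png',cv2.resize(im['top'][150:280,290:430],None,fx=4,fy=4,interpolation=2))
cv2.imwrite('pics/c_scene.png',cv2.resize(im['scene'][200:360,220:420],None,fx=3,fy=3,interpolation=2))
E
```

```text
L1 ['top'] [ 626.3 -166.9] [0. 0.]
L1 ['scene'] [ 629.  -168.4] [0. 0.]
L1 ['top', 'scene'] [ 627.8 -167.9] [ 0.4 -0.6 -0.5  0. ]
L2 ['top'] [ 428.6 -150.1] [0. 0.]
L2 ['top'] [ 428.6 -150.1] [0. 0.]
S1 ['top'] [ 594.9 -343.4] [0. 0.]
S1 ['scene'] [ 598.5 -342.7] [-0. -0.]
S1 ['top', 'scene'] [ 596.8 -343.5] [ 0.  -0.7 -0.4  0.5]
S2 ['top'] [ 421.2 -334.3] [ 0. -0.]
S2 ['scene'] [ 421.5 -334.7] [ 0. -0.]
S2 ['top', 'scene'] [ 421.4 -334.6] [ 0.1 -0.1 -0.1 -0. ]
```

View pics/c_top.png

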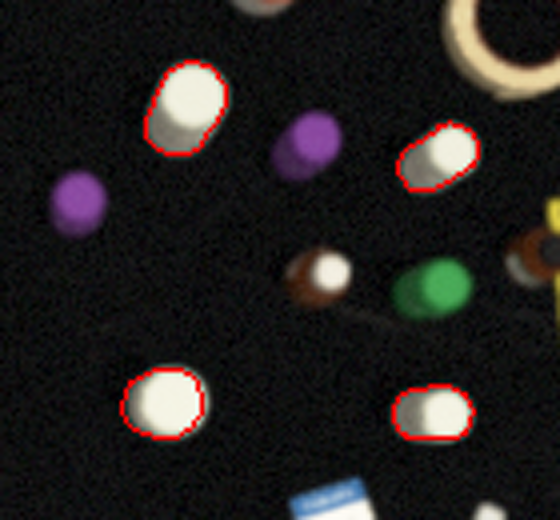

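View pics/c_scene.png

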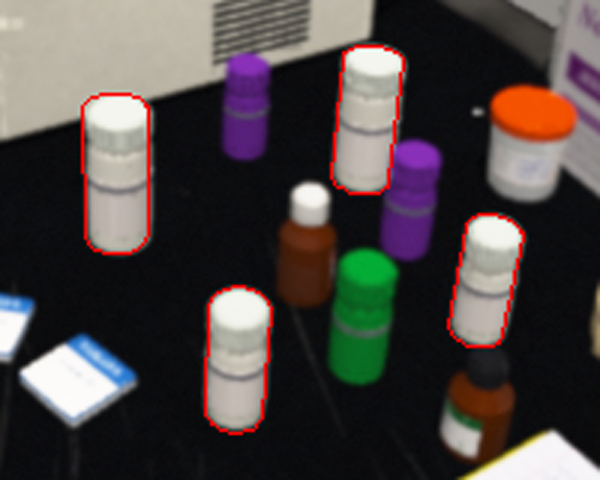

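Call:
step_arm:
  steps:
    - [[0, 0, -60], [0, 0, -8.8], 87]
    - [[0, 0, -60], [0, 0, -8.8], 87]
    - [[0, 0, -50], [0, 0, -8.9], 87]
    - [[-40, -46, 0], [0, 0, 0], 87]
    - [[-40, -46, 0], [0, 0, 0], 87]
    - [[-40, -46, 0], [0, 0, 0], 87]
    - [[-40, -46, 0], [0, 0, 0], 87]
    - [[-40, -46, 0], [0, 0, 0], 87]
    - [[-40, -46, 0], [0, 0, 0], 87]
    - [[-40, -46, 0], [0, 0, 0], 87]

```text
time_s: 2.95
eef_pos: [571.2, 258.0, 392.9]
orientation: [0.0, 1.0, 0.0, 0.0]
ft_force: [0.6, 0.2, -0.1]
grip_width: 0.998
```

Call:
step_arm:
  steps:
    - [[-40, -42, 0], [0, 0, 0], 87]
    - [[-30, -42, 0], [0, 0, 0], 87]
    - [[0, 0, 0], [0, 0, 0], 87]
    - [[0, 0, 0], [0, 0, 0], 87]
    - [[0, 0, 0], [0, 0, 0], 87]
    - [[0, 0, 0], [0, 0, 0], 87]
    - [[0, 0, 0], [0, 0, 0], 87]
    - [[0, 0, 0], [0, 0, 0], 87]
    - [[0, 0, 0], [0, 0, 0], 87]
    - [[0, 0, 0], [0, 0, 0], 87]

```text
time_s: 4.2
eef_pos: [640.1, 175.5, 392.6]
orientation: [0.0, 1.0, 0.0, 0.0]
ft_force: [0.2, 0.0, -0.2]
grip_width: 1.0
```

```bash
cat > st.py <<'E'
from h import *
from scipy.spatial.transform import Rotation as Ro
np.set_printoptions(precision=2,suppress=True)
def st():
    s=r.sense();T=Ro.from_quat(s['orientation']).as_matrix()
    print('t',s['time_s'],'pos',s['eef_pos'],'yaw',np.degrees(np.arctan2(T[1,0],T[0,0])),'zax',T[:,2],'F',s['ft_force'],'grip',s['grip_width']*87)
    return s,T
E
python3 - <<'E'
from st import *
st();im=r.camera("wrist");cv2.imwrite("pics/d.png",im);C=cal("wrist")
for d in r.cut_out("wrist","bucket_0"):
  m=d['mask'];(u,v),_,_=cv2.fitEllipse(np.concatenate(cv2.findContours(m.astype(np.uint8),0,1)[0]));print(d['p'],m.sum(),u,v,plane("wrist",(u,v),115,C))
E
```

```text
t 4.2 pos [640.09 175.52 392.57] yaw 179.98383507347364 zax [ 0.  0. -1.] F [ 0.23  0.02 -0.24] grip 86.96057731804999
0.87 1835 298.62005615234375 174.7229766845703 [642.24 206.   115.  ]
0.81 2546 256.9102478027344 49.469635009765625 [481.28 150.11 115.  ]
0.75 2044 220.4117889404297 137.58706665039062 [590.71  98.17 115.  ]
0.59 2419 340.3492126464844 93.75071716308594 [534.29 258.81 115.  ]
```

View pics/d.png

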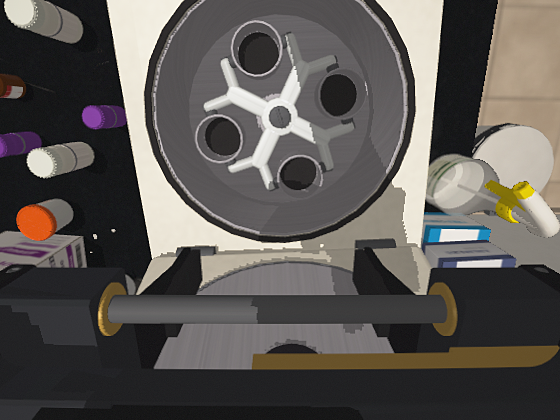

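The wrist view shows all four buckets: (298,173), (257,48), (220,137) and (338,94). I'll overlay the rim model and fit it against those.

```bash
python3 - <<'E'
from st import *
im=r.camera("wrist");C=cal("wrist");imt=r.camera("top");Ct=cal("top")
big=cv2.resize(im[0:230,140:420],None,fx=2.8,fy=2.8,interpolation=2)
bt=cv2.resize(imt[130:265,130:275],None,fx=4,fy=4,interpolation=2)
for c,a,col in (((563.1,174.6),19.6,(0,255,0)),((562,178),19.6,(0,0,255))):
  for k in range(4):
    t=np.radians(a+90*k);b=np.array(c)+88*np.array([np.cos(t),np.sin(t)])
    P=[[b[0]+33*np.cos(q),b[1]+33*np.sin(q),115] for q in np.linspace(0,6.28,40)]
    for B,n,CC,o,f in((big,"wrist",C,(140,0),2.8),(bt,"top",Ct,(130,130),4)):
      q=(proj(n,P,CC)-o+.5)*f;cv2.polylines(B,[np.round(q).astype(int)],True,col,1)
cv2.imwrite("pics/e1.png",big);cv2.imwrite("pics/e2.png",bt)
E
```

```text
(no output)
```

View pics/e1.png

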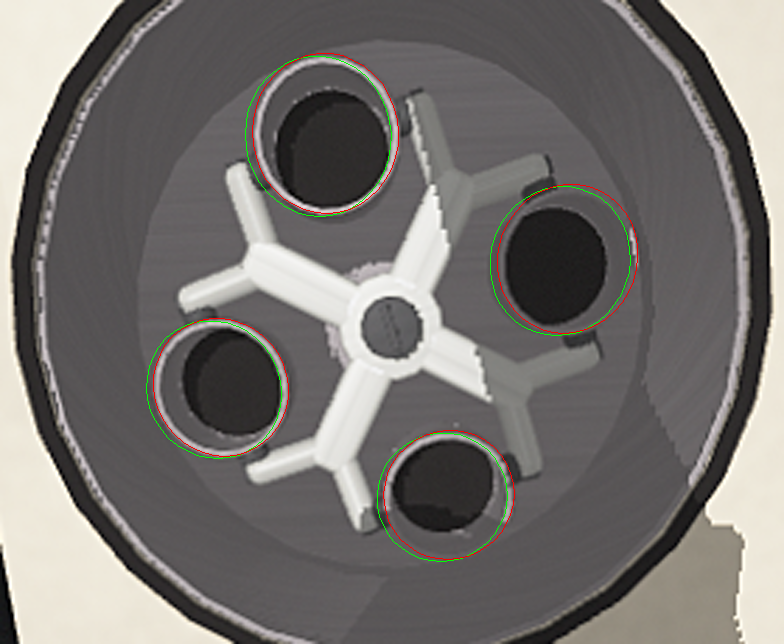

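View pics/e2.png

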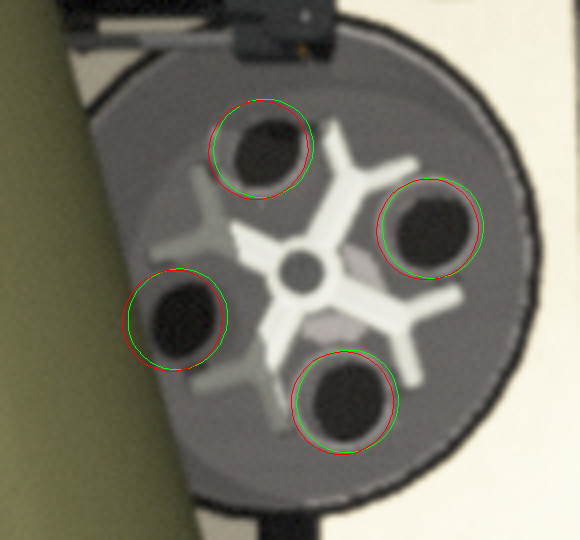

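The red rim model (centre 562,178, angle 19.6°) fits to about 1 mm. That puts the buckets at k0 (645,207), k1 (532,261), k2 (479,148.5) and k3 (591.5,95). Next I go to large bottle 1.

Call:
step_arm:
  steps:
    - [[2, -49, 0], [0, 0, 0], 75]
    - [[2, -49, 0], [0, 0, 0], 75]
    - [[2, -49, 0], [0, 0, 0], 75]
    - [[2, -49, 0], [0, 0, 0], 75]
    - [[2, -49, 0], [0, 0, 0], 75]
    - [[2, -49, 0], [0, 0, 0], 75]
    - [[0, -49, 0], [0, 0, 0], 75]
    - [[0, 0, 60], [0, 0, 0], 75]
    - [[0, 0, 60], [0, 0, 0], 75]
    - [[0, 0, 60], [0, 0, 0], 75]

```text
time_s: 5.65
eef_pos: [627.9, -167.5, 211.0]
orientation: [0.0, 1.0, 0.0, 0.0]
ft_force: [0.3, -0.5, 0.1]
grip_width: 0.863
```

```bash
python3 - <<'E'
from fit import *
from st import *
st();im=r.camera("wrist");C=cal("wrist")
for x,y,rad,h,c in((627.8,-167.9,22,105,(0,0,255)),(596.8,-343.5,17,80,(0,255,0)),(421.4,-334.6,17,80,(0,255,0)),(428,-151,22,105,(255,0,0))):
  try: cv2.polylines(im,[np.round(sil("wrist",x,y,0,rad,h,C)[0]).astype(int)],True,c,1)
  except Exception as e: print(e)
cv2.imwrite("pics/f.png",im)
E
```

```text
t 5.65 pos [ 627.94 -167.51  210.99] yaw 179.9724775118088 zax [ 0.  0. -1.] F [ 0.3  -0.49  0.12] grip 75.10335473368582
```

View pics/f.png

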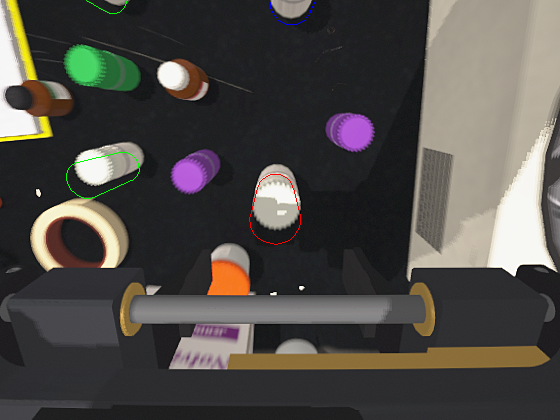

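```bash
python3 - <<'E'
from fit import *
from st import *
st();C=cal("wrist");im=r.camera("wrist");C2=cal("wrist");print(C[3],C2[3])
for x,y,rad,h,c in((627.8,-167.9,22,105,(0,0,255)),(596.8,-343.5,17,80,(0,255,0)),(421.4,-334.6,17,80,(0,255,0)),(428,-151,22,105,(255,0,0))):
  cv2.polylines(im,[np.round(sil("wrist",x,y,0,rad,h,C)[0]).astype(int)],True,c,1)
cv2.imwrite("pics/g.png",im)
for l,h,rad in(("large_bottle_1",105,22),("small_bottle_1",80,17)):
  for d in r.cut_out("wrist",l):
    ys,xs=np.nonzero(d['mask']);c=np.array([xs.mean(),ys.mean()]);w=plane("wrist",c,h/2,C)
    s=__import__('scipy.optimize',fromlist=['x']).least_squares(lambda p:sil("wrist",p[0],p[1],0,rad,h,C)[1]-c,w[:2],diff_step=.002)
    print(l,d['p'],c,s.x)
st()
E
```

```text
t 5.7 pos [ 622.81 -166.07  201.07] yaw 179.97092767306674 zax [-0.01  0.   -1.  ] F [-4.64  2.05 -6.72] grip 75.28661404428375
[ 164.93 -623.57  193.13] [ 164.95 -625.04  196.27]
large_bottle_1 0.85 [289.25   9.6 ] [ 460.38 -155.88]
large_bottle_1 0.59 [273.52 207.7 ] [ 625.15 -169.04]
small_bottle_1 0.98 [93.86 76.14] [ 504.89 -335.64]
small_bottle_1 0.98 [349.54 139.58] [563.08 -96.18]
small_bottle_1 0.7 [190.98 179.81] [ 602.63 -251.92]
small_bottle_1 0.54 [108.22   3.64] [ 445.65 -313.49]
t 5.85 pos [ 628.12 -167.42  213.23] yaw 179.98838851601906 zax [-0.  0. -1.] F [ 0.46 -0.15  0.5 ] grip 74.98179865240517
```

View pics/g.png

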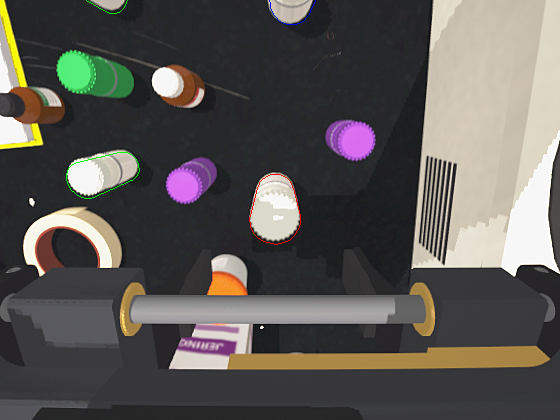

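After settling, the overlay matches within 1–2 mm. Fast stops overshoot by about 10 mm, so I'll taper the motions. Now I descend.

Call:
step_arm:
  steps:
    - [[0, 0, 20], [0, 0, 0], 75]
    - [[0, -1, 30], [0, 0, 0], 75]
    - [[0, 0, 30], [0, 0, 0], 75]
    - [[0, 0, 30], [0, 0, 0], 75]
    - [[0, 0, 22], [0, 0, 0], 75]
    - [[0, 0, 15], [0, 0, 0], 75]
    - [[0, 0, 7], [0, 0, 0], 75]
    - [[0, 0, 3], [0, 0, 0], 75]
    - [[0, 0, 0], [0, 0, 0], 75]
    - [[0, 0, 0], [0, 0, 0], 75]

```text
time_s: 7.1
eef_pos: [628.5, -168.6, 56.3]
orientation: [0.0, 1.0, -0.0, 0.001]
ft_force: [0.4, 0.8, -0.2]
grip_width: 0.864
```

Call:
step_arm:
  steps:
    - [[0, 0, 0], [0, 0, 0], 30]
    - [[0, 0, 0], [0, 0, 0], 30]
    - [[0, 0, 0], [0, 0, 0], 30]
    - [[0, 0, 0], [0, 0, 0], 30]
    - [[0, 0, 0], [0, 0, 0], 30]
    - [[0, 0, 0], [0, 0, 0], 30]
    - [[0, 0, 0], [0, 0, 0], 30]
    - [[0, 0, -4], [0, 0, 0], 30]
    - [[0, 0, -8], [0, 0, 0], 30]
    - [[0, 0, -15], [0, 0, 0], 30]

```text
time_s: 8.35
eef_pos: [627.6, -168.3, 82.9]
orientation: [0.0, 1.0, 0.0, -0.001]
ft_force: [-0.1, 0.5, -0.2]
grip_width: 0.496
```

```bash
python3 - <<'E'
from st import *
st();im=r.camera("wrist");cv2.imwrite("pics/h.png",im);st()
E
```

```text
t 8.35 pos [ 627.63 -168.34   82.87] yaw 179.98574345112235 zax [-0.  0. -1.] F [-0.07  0.51 -0.18] grip 43.134740055317856
t 8.4 pos [ 629.43 -168.91   85.91] yaw 179.97773665684298 zax [ 0. -0. -1.] F [0.91 0.13 1.4 ] grip 43.60087183666555
```

View pics/h.png

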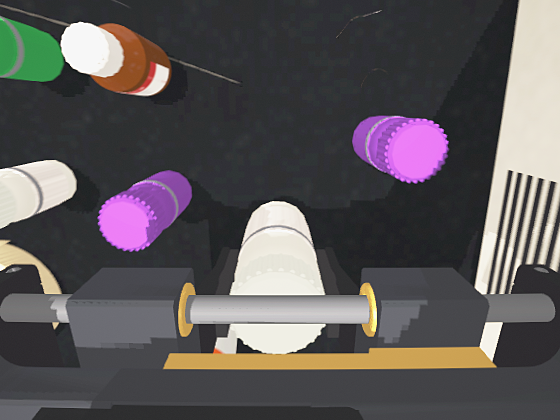

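Call:
step_arm:
  steps:
    - [[0, 0, -25], [0, 0, 0], 30]
    - [[0, 0, -45], [0, 0, 0], 30]
    - [[0, 0, -50], [0, 0, 0], 30]
    - [[0, 10, -40], [0, 0, 0], 30]
    - [[0, 30, -7], [0, 0, 0], 30]
    - [[-3, 50, 0], [0, 0, 0], 30]
    - [[-4, 60, 0], [0, 0, 0], 30]
    - [[-4, 60, 0], [0, 0, 0], 30]
    - [[-4, 55, 0], [0, 0, 0], 30]
    - [[-2, 45, 0], [0, 0, 0], 30]

```text
time_s: 9.65
eef_pos: [645.0, 144.5, 250.5]
orientation: [-0.001, 1.0, 0.001, 0.001]
ft_force: [0.2, 0.2, -1.7]
grip_width: 0.506
```

Call:
step_arm:
  steps:
    - [[0, 35, 0], [0, 0, 0], 30]
    - [[0, 20, 0], [0, 0, 0], 30]
    - [[0, 8, 0], [0, 0, 0], 30]
    - [[0, 3, 0], [0, 0, 0], 30]
    - [[0, 0, 0], [0, 0, 0], 30]
    - [[0, 0, 10], [0, 0, 0], 30]
    - [[0, 0, 10], [0, 0, 0], 30]
    - [[0, 0, 0], [0, 0, 0], 30]
    - [[0, 0, 0], [0, 0, 0], 30]
    - [[0, 0, 0], [0, 0, 0], 30]

```text
time_s: 10.9
eef_pos: [645.4, 207.6, 230.0]
orientation: [0.0, 1.0, 0.0, 0.0]
ft_force: [0.1, -0.4, -1.2]
grip_width: 0.497
```

```bash
cat > look.py <<'E'
from fit import *
from st import *
import sys
# look.py out  bottlebaseoffset(rad,h,off)  -> overlay bucket rims and held bottle
def look(out,held=None,cen=(562,178),ang=19.6,cam="wrist",crop=None,f=1.4):
    s,T=st();C=cal(cam);im=r.camera(cam);st()
    B=cv2.resize(im,None,fx=f,fy=f,interpolation=2)
    for k in range(4):
        t=np.radians(ang+90*k);b=np.array(cen)+88*np.array([np.cos(t),np.sin(t)])
        P=[[b[0]+30*np.cos(q),b[1]+30*np.sin(q),115] for q in np.linspace(0,6.28,40)]
        try: cv2.polylines(B,[np.round((proj(cam,P,C)+.5)*f).astype(int)],True,(0,0,255),1)
        except Exception: pass
    if held:
        p=s['eef_pos'];h=sil(cam,p[0],p[1],p[2]-held[2],held[0],held[1],C)[0]
        cv2.polylines(B,[np.round((h+.5)*f).astype(int)],True,(0,255,0),1)
    if crop: B=B[crop[0]:crop[1],crop[2]:crop[3]]
    cv2.imwrite(out,B)
E
python3 - <<'E'
from look import *
look("pics/i.png",(22,105,56.4))
E
```

```text
t 10.9 pos [645.36 207.61 230.04] yaw 179.9864858145868 zax [ 0.  0. -1.] F [ 0.12 -0.42 -1.18] grip 43.20205249609176
t 10.95 pos [645.32 207.66 230.02] yaw 179.99082236518643 zax [ 0.  0. -1.] F [ 0.13  0.83 -1.17] grip 43.7087608959997
```

View pics/i.png

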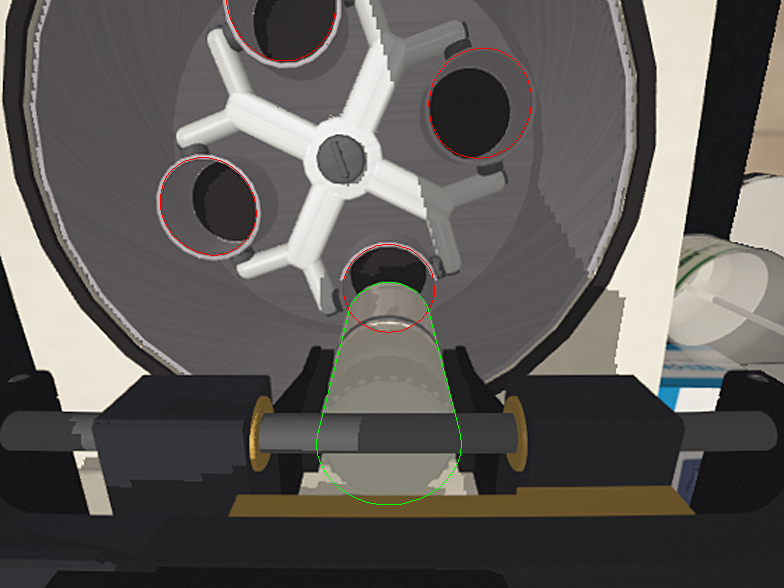

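The rims (red) and the held bottle (green) match the model very well, so I lower it.

Call:
step_arm:
  steps:
    - [[0, 0, 15], [0, 0, 0], 30]
    - [[0, 0, 24], [0, 0, 0], 30]
    - [[0, 0, 24], [0, 0, 0], 30]
    - [[0, 0, 18], [0, 0, 0], 30]
    - [[0, 0, 10], [0, 0, 0], 30]
    - [[0, 0, 6], [0, 0, 0], 30]
    - [[0, 0, 3], [0, 0, 0], 30]
    - [[0, 0, 2], [0, 0, 0], 30]
    - [[0, 0, 0], [0, 0, 0], 30]
    - [[0, 0, 0], [0, 0, 0], 30]

```text
time_s: 12.2
eef_pos: [645.4, 207.6, 128.0]
orientation: [0.0, 1.0, 0.0, 0.0]
ft_force: [-0.2, 0.1, -0.5]
grip_width: 0.498
```

```bash
python3 - <<'E'
from look import *
look("pics/j.png",(22,105,56.4))
E
```

```text
t 12.2 pos [645.37 207.59 128.01] yaw 179.98670598321726 zax [ 0.  0. -1.] F [-0.24  0.09 -0.52] grip 43.30831064226542
t 12.25 pos [645.34 207.61 127.98] yaw 179.9844274283957 zax [ 0.  0. -1.] F [-0.16 -0.11 -1.23] grip 43.32713786984632
```

View pics/j.png

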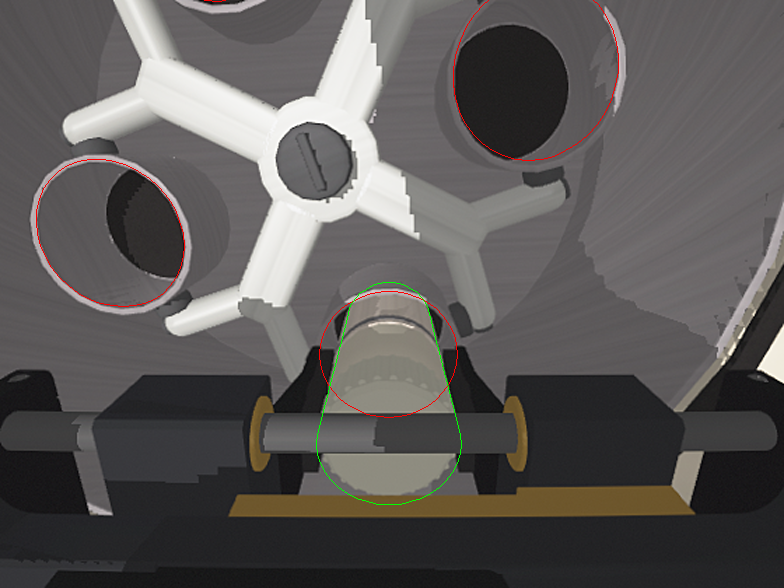

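Call:
step_arm:
  steps:
    - [[0, 0, 1], [0, 0, 0], 30]
    - [[0, 0, 0.5], [0, 0, 0], 30]
    - [[0, 0, 0], [0, 0, 0], 50]
    - [[0, 0, 0], [0, 0, 0], 60]
    - [[0, 0, 0], [0, 0, 0], 60]
    - [[0, 0, 0], [0, 0, 0], 60]
    - [[0, 0, -8], [0, 0, 0], 60]
    - [[0, 0, -20], [0, 0, 0], 60]
    - [[0, 0, -30], [0, 0, 0], 60]
    - [[0, 0, -40], [0, 0, 0], 60]

```text
time_s: 13.5
eef_pos: [644.9, 207.5, 226.0]
orientation: [0.0, 1.0, 0.0, -0.0]
ft_force: [0.8, 0.3, 0.3]
grip_width: 0.687
```

```bash
python3 - <<'E'
from look import *
look("pics/k.png")
E
```

```text
t 13.5 pos [644.92 207.47 225.96] yaw 179.98508673940165 zax [-0.  0. -1.] F [0.78 0.26 0.31] grip 59.728731888744925
t 13.55 pos [647.79 208.34 233.46] yaw 179.98205735809233 zax [ 0.01  0.   -1.  ] F [ 2.33 -0.44  4.72] grip 60.09593575171445
```

View pics/k.png

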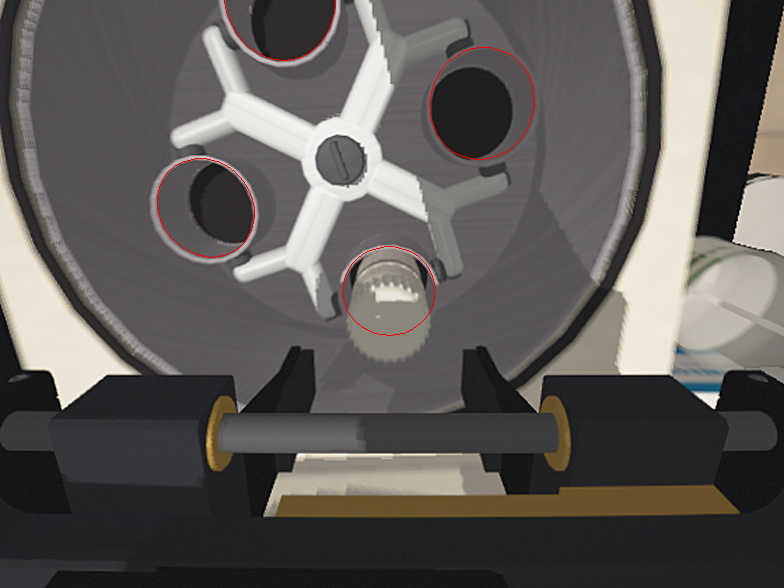

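Large 1 stands in k0 at about (390,300). Next is large 2 at (428,-151).

Call:
step_arm:
  steps:
    - [[10, -15, 0], [0, 0, 0], 75]
    - [[25, -42, 0], [0, 0, 0], 75]
    - [[32, -53, 0], [0, 0, 0], 75]
    - [[32, -53, 0], [0, 0, 0], 75]
    - [[32, -53, 0], [0, 0, 0], 75]
    - [[32, -53, 0], [0, 0, 0], 75]
    - [[26, -44, 0], [0, 0, 0], 75]
    - [[17, -28, 0], [0, 0, 0], 75]
    - [[8, -13, 0], [0, 0, 0], 75]
    - [[3, -5, 0], [0, 0, 0], 75]

```text
time_s: 14.8
eef_pos: [428.4, -151.5, 224.9]
orientation: [0.0, 1.0, 0.0, 0.001]
ft_force: [0.1, -0.3, -0.1]
grip_width: 0.861
```

Call:
step_arm:
  steps:
    - [[0, 0, 10], [0, 0, 0], 75]
    - [[0, 0, 20], [0, 0, 0], 75]
    - [[0, 0, 20], [0, 0, 0], 75]
    - [[0, 0, 10], [0, 0, 0], 75]
    - [[0, 0, 5], [0, 0, 0], 75]
    - [[0, 0, 0], [0, 0, 0], 75]
    - [[0, 0, 0], [0, 0, 0], 75]
    - [[0, 0, 0], [0, 0, 0], 75]
    - [[0, 0, 0], [0, 0, 0], 75]
    - [[0, 0, 0], [0, 0, 0], 75]

```text
time_s: 16.05
eef_pos: [428.1, -151.4, 159.2]
orientation: [0.0, 1.0, 0.0, 0.0]
ft_force: [-0.6, 0.0, 0.2]
grip_width: 0.861
```

```bash
python3 - <<'E'
from fit import *
from st import *
C=cal("wrist");im=r.camera("wrist");st()
for x,y,rad,h,c in((428.5,-151,22,105,(0,0,255)),(596.8,-343.5,17,80,(0,255,0)),(421.4,-334.6,17,80,(0,255,0))):
  cv2.polylines(im,[np.round(sil("wrist",x,y,0,rad,h,C)[0]).astype(int)],True,c,1)
cv2.imwrite("pics/l.png",im)
E
```

```text
t 16.1 pos [ 428.07 -151.43  159.17] yaw 179.98169685176944 zax [ 0.  0. -1.] F [-0.54 -0.46 -0.09] grip 74.98568872729061
```

View pics/l.png

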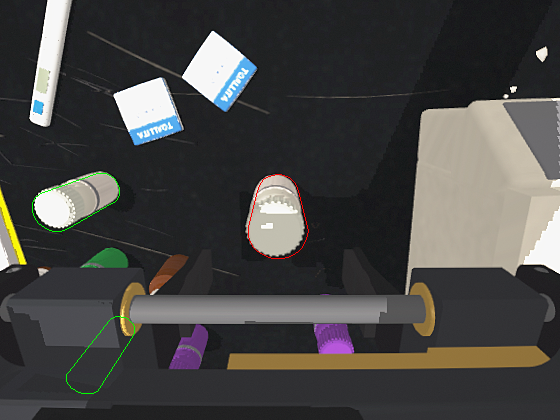

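Overlay matches. Descend and grasp.

Call:
step_arm:
  steps:
    - [[0, 0.5, 15], [0, 0, 0], 75]
    - [[0, 0, 28], [0, 0, 0], 75]
    - [[0, 0, 28], [0, 0, 0], 75]
    - [[0, 0, 17], [0, 0, 0], 75]
    - [[0, 0, 10], [0, 0, 0], 75]
    - [[0, 0, 5], [0, 0, 0], 75]
    - [[0, 0, 0], [0, 0, 0], 75]
    - [[0, 0, 0], [0, 0, 0], 30]
    - [[0, 0, 0], [0, 0, 0], 30]
    - [[0, 0, 0], [0, 0, 0], 30]

```text
time_s: 17.35
eef_pos: [428.3, -150.9, 56.4]
orientation: [0.0, 1.0, 0.0, 0.0]
ft_force: [-0.3, -1.1, 0.6]
grip_width: 0.603
```

Call:
step_arm:
  steps:
    - [[0, 0, 0], [0, 0, 0], 30]
    - [[0, 0, 0], [0, 0, 0], 30]
    - [[0, 0, 0], [0, 0, 0], 30]
    - [[0, 0, 0], [0, 0, 0], 30]
    - [[0, 0, -5], [0, 0, 0], 30]
    - [[0, 0, -20], [0, 0, 0], 30]
    - [[0, 0, -40], [0, 0, 0], 30]
    - [[0, 0, -50], [0, 0, 0], 30]
    - [[0, 0, -50], [0, 0, 0], 30]
    - [[0, 0, -30], [0, 0, 0], 30]

```text
time_s: 18.6
eef_pos: [428.5, -150.9, 253.6]
orientation: [0.0, 1.0, 0.0, 0.001]
ft_force: [0.7, 0.0, -1.6]
grip_width: 0.503
```

Call:
step_arm:
  steps:
    - [[-2, 15, 0], [0, 0, 0], 30]
    - [[-6, 36, 0], [0, 0, 0], 30]
    - [[-10, 55, 0], [0, 0, 0], 30]
    - [[-10, 58, 0], [0, 0, 0], 30]
    - [[-9, 52, 0], [0, 0, 0], 30]
    - [[-7, 42, 5], [0, 0, 0], 30]
    - [[-4, 26, 10], [0, 0, 0], 30]
    - [[-2, 11, 6], [0, 0, 0], 30]
    - [[-1, 4.5, 0], [0, 0, 0], 30]
    - [[0, 0, 0], [0, 0, 0], 30]

```text
time_s: 19.85
eef_pos: [479.1, 147.8, 230.0]
orientation: [0.001, 1.0, -0.0, -0.0]
ft_force: [0.1, 0.5, -0.2]
grip_width: 0.499
```

```bash
python3 - <<'E'
from look import *
look("pics/m.png",(22,105,56.4))
look("pics/m2.png",(22,105,56.4),cam="scene",crop=(130,360,220,560))
E
```

```text
t 19.85 pos [479.12 147.76 229.99] yaw 179.91802259964143 zax [-0. -0. -1.] F [ 0.07  0.55 -0.23] grip 43.37533281607306
t 19.9 pos [479.28 147.46 230.25] yaw 179.88840288882295 zax [ 0. -0. -1.] F [ 0.08 -0.36 -1.17] grip 43.56125917808749
t 19.9 pos [479.28 147.46 230.25] yaw 179.88840288882295 zax [ 0. -0. -1.] F [ 0.08 -0.36 -1.17] grip 43.56125917808749
t 19.95 pos [479.36 147.42 230.45] yaw 179.8761940271044 zax [ 0. -0. -1.] F [-0.75 -0.72 -0.61] grip 43.465166549558326
```

View pics/m.png

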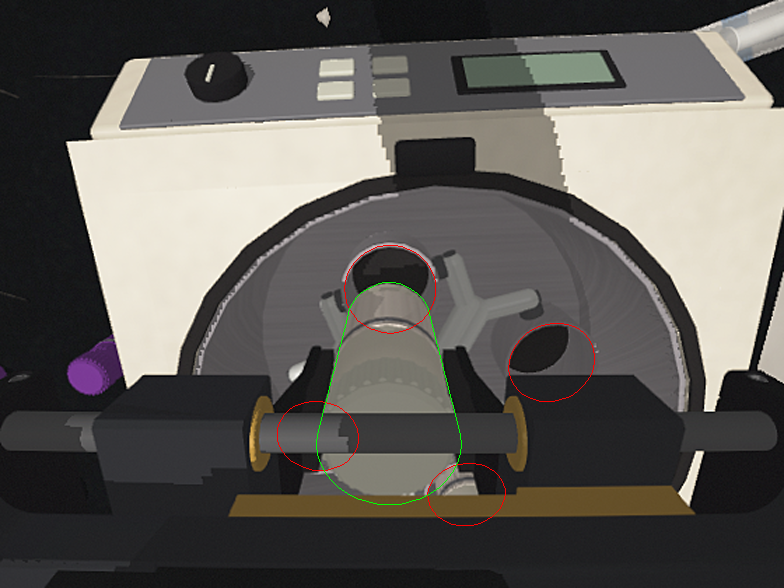

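View pics/m2.png

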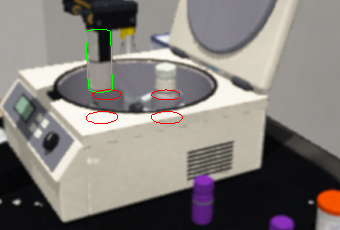

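Aligned; I lower and release as before.

Call:
step_arm:
  steps:
    - [[0, 0.5, 15], [0, 0, 0], 30]
    - [[0, 0, 24], [0, 0, 0], 30]
    - [[0, 0, 24], [0, 0, 0], 30]
    - [[0, 0, 18], [0, 0, 0], 30]
    - [[0, 0, 10], [0, 0, 0], 30]
    - [[0, 0, 6], [0, 0, 0], 30]
    - [[0, 0, 3], [0, 0, 0], 30]
    - [[0, 0, 2], [0, 0, 0], 30]
    - [[0, 0, 1], [0, 0, 0], 30]
    - [[0, 0, 0], [0, 0, 0], 30]

```text
time_s: 21.2
eef_pos: [479.2, 149.1, 127.3]
orientation: [0.0, 1.0, 0.0, 0.0]
ft_force: [0.2, 0.3, -1.2]
grip_width: 0.5
```

```bash
python3 - <<'E'
from look import *
look("pics/n.png",(22,105,56.4))
E
```

```text
t 21.2 pos [479.24 149.13 127.28] yaw 179.98588560345036 zax [ 0.  0. -1.] F [ 0.17  0.33 -1.21] grip 43.504901098105314
t 21.25 pos [479.26 149.14 127.31] yaw 179.98561962657243 zax [ 0.  0. -1.] F [-0.35  0.21 -2.01] grip 43.41419582644305
```

View pics/n.png

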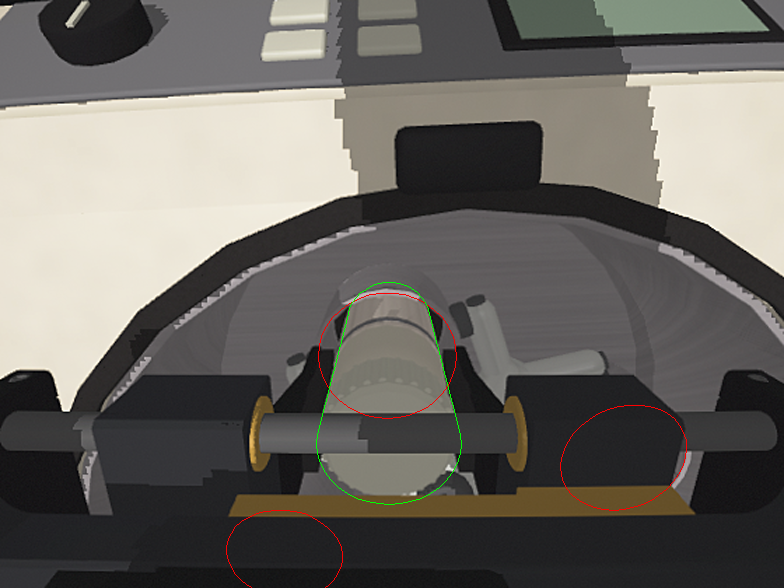

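Call:
step_arm:
  steps:
    - [[0, 0, 0.7], [0, 0, 0], 30]
    - [[0, 0, 0], [0, 0, 0], 50]
    - [[0, 0, 0], [0, 0, 0], 60]
    - [[0, 0, 0], [0, 0, 0], 60]
    - [[0, 0, 0], [0, 0, 0], 60]
    - [[0, 0, -8], [0, 0, 0], 60]
    - [[0, 0, -20], [0, 0, 0], 60]
    - [[0, 0, -35], [0, 0, 0], 60]
    - [[0, 0, -40], [0, 0, 0], 60]
    - [[-4, -20, -20], [0, 0, 0], 60]

```text
time_s: 22.5
eef_pos: [483.7, 130.8, 252.5]
orientation: [-0.002, 1.0, 0.001, 0.002]
ft_force: [-0.0, 0.2, -0.2]
grip_width: 0.69
```

Call:
step_arm:
  steps:
    - [[-10, -42, 0], [0, 0, 0], 65]
    - [[-14, -58, 0], [0, 0, 0], 65]
    - [[-14, -58, 0], [0, 0, 0], 65]
    - [[-14, -58, 0], [0, 0, 0], 65]
    - [[-14, -58, 0], [0, 0, 0], 65]
    - [[-14, -58, 0], [0, 0, 0], 65]
    - [[-13, -55, 0], [0, 0, 0], 65]
    - [[-11, -46, 0], [0, 0, 0], 65]
    - [[-6, -26, 0], [0, 0, 0], 65]
    - [[-4, -13, 0], [0, 0, 0], 65]

```text
time_s: 23.75
eef_pos: [596.6, -344.8, 249.4]
orientation: [0.001, 1.0, -0.0, -0.0]
ft_force: [0.2, 0.6, -0.0]
grip_width: 0.745
```

Call:
step_arm:
  steps:
    - [[0, 0, 15], [0, 0, 0], 65]
    - [[0, 0, 25], [0, 0, 0], 65]
    - [[0, 0, 25], [0, 0, 0], 65]
    - [[0, 0, 15], [0, 0, 0], 65]
    - [[0, 0, 8], [0, 0, 0], 65]
    - [[0, 0, 3], [0, 0, 0], 65]
    - [[0, 0, 0], [0, 0, 0], 65]
    - [[0, 0, 0], [0, 0, 0], 65]
    - [[0, 0, 0], [0, 0, 0], 65]
    - [[0, 0, 0], [0, 0, 0], 65]

```text
time_s: 25.0
eef_pos: [597.1, -343.1, 158.6]
orientation: [0.0, 1.0, -0.0, 0.0]
ft_force: [0.9, 0.5, -0.8]
grip_width: 0.745
```

```bash
python3 - <<'E'
from fit import *
from st import *
C=cal("wrist");im=r.camera("wrist");st()
for x,y,rad,h,c in((596.8,-343.5,17,80,(0,0,255)),(421.4,-334.6,17,80,(0,255,0))):
  cv2.polylines(im,[np.round(sil("wrist",x,y,0,rad,h,C)[0]).astype(int)],True,c,1)
cv2.imwrite("pics/o.png",im)
cv2.imwrite("pics/o_top.png",cv2.resize(r.camera("top")[110:270,130:430],None,fx=2.6,fy=2.6,interpolation=2))
E
```

```text
t 25.05 pos [ 597.08 -343.01  158.55] yaw 179.98366927270038 zax [ 0. -0. -1.] F [ 0.15 -0.44 -0.44] grip 65.36274148398695
```

View pics/o.png

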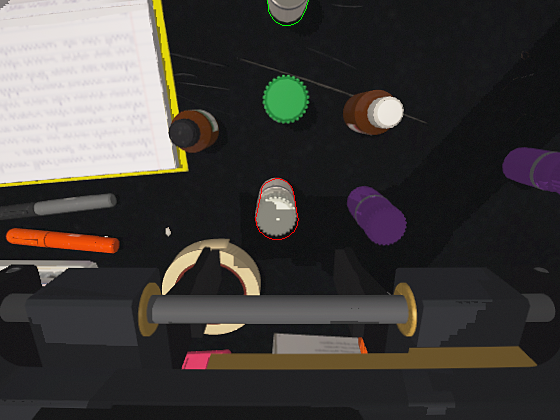

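View pics/o_top.png

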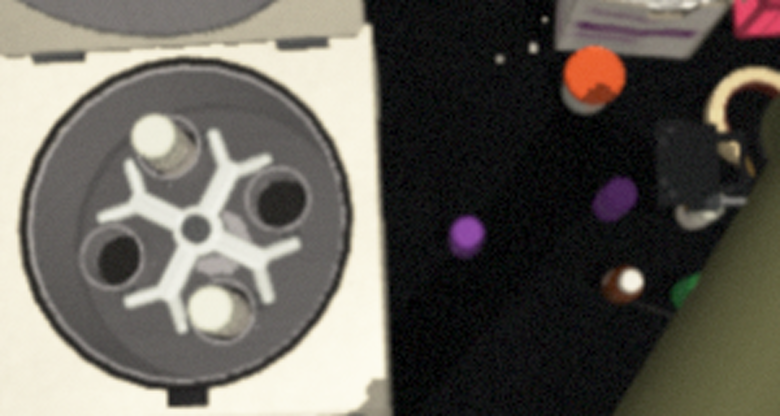

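Both large bottles stand opposite each other (top view), and the small bottle 1 overlay matches (276,208). Descend to TCP z=50.

Call:
step_arm:
  steps:
    - [[0, 0, 15], [0, 0, 0], 65]
    - [[0, 0, 28], [0, 0, 0], 65]
    - [[0, 0, 28], [0, 0, 0], 65]
    - [[0, 0, 20], [0, 0, 0], 65]
    - [[0, 0, 11], [0, 0, 0], 65]
    - [[0, 0, 6], [0, 0, 0], 65]
    - [[0, 0, 0], [0, 0, 0], 65]
    - [[0, 0, 0], [0, 0, 0], 20]
    - [[0, 0, 0], [0, 0, 0], 20]
    - [[0, 0, 0], [0, 0, 0], 20]

```text
time_s: 26.35
eef_pos: [597.2, -343.1, 50.8]
orientation: [0.0, 1.0, -0.0, 0.0]
ft_force: [-0.1, -0.6, -0.5]
grip_width: 0.492
```

Call:
step_arm:
  steps:
    - [[0, 0, 0], [0, 0, 0], 20]
    - [[0, 0, 0], [0, 0, 0], 20]
    - [[0, 0, 0], [0, 0, 0], 20]
    - [[0, 0, 0], [0, 0, 0], 20]
    - [[0, 0, -5], [0, 0, 0], 20]
    - [[0, 0, -20], [0, 0, 0], 20]
    - [[0, 0, -40], [0, 0, 0], 20]
    - [[0, 0, -50], [0, 0, 0], 20]
    - [[0, 0, -50], [0, 0, 0], 20]
    - [[0, 0, -30], [0, 0, 0], 20]

```text
time_s: 27.6
eef_pos: [597.7, -343.8, 250.6]
orientation: [0.0, 1.0, -0.001, 0.003]
ft_force: [-0.3, -0.0, -1.1]
grip_width: 0.382
```

```bash
python3 - <<'E'
from look import *
look("pics/p.png",(17,80,50.4))
E
```

```text
t 27.6 pos [ 597.66 -343.81  250.56] yaw 179.96902360227284 zax [ 0.01 -0.   -1.  ] F [-0.3  -0.04 -1.08] grip 33.244625315357666
t 27.65 pos [ 598.86 -344.62  254.39] yaw 179.97696612789247 zax [ 0.01 -0.   -1.  ] F [ 1.03 -0.88  3.02] grip 33.27943617574946
```

View pics/p.png

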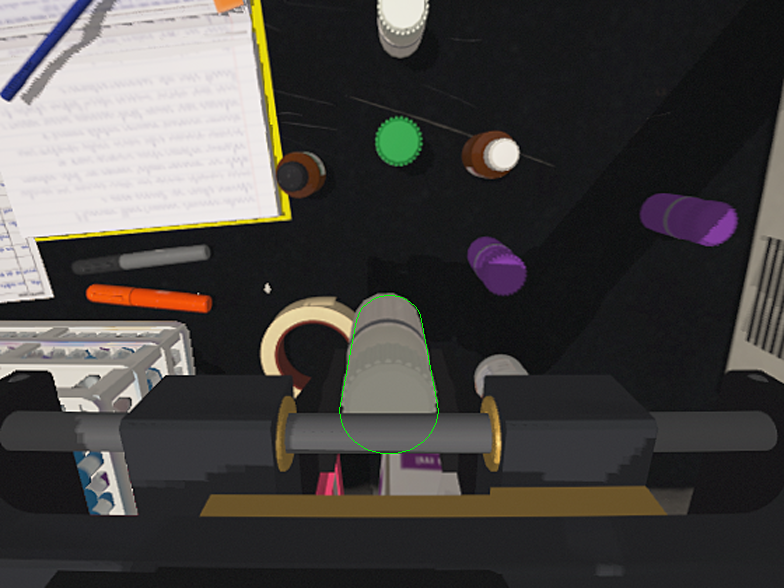

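Call:
step_arm:
  steps:
    - [[2, 15, -5], [0, 0, 0], 20]
    - [[4, 35, -5], [0, 0, 0], 20]
    - [[6, 55, 0], [0, 0, 0], 20]
    - [[6, 60, 0], [0, 0, 0], 20]
    - [[6, 60, 0], [0, 0, 0], 20]
    - [[6, 60, 0], [0, 0, 0], 20]
    - [[6, 60, 0], [0, 0, 0], 20]
    - [[6, 60, 0], [0, 0, 0], 20]
    - [[6, 60, 0], [0, 0, 0], 20]
    - [[6, 60, 0], [0, 0, 0], 20]

```text
time_s: 28.9
eef_pos: [541.0, 184.6, 254.4]
orientation: [-0.0, 1.0, -0.0, -0.001]
ft_force: [1.3, -0.4, -0.2]
grip_width: 0.382
```

Call:
step_arm:
  steps:
    - [[5, 42, 0], [0, 0, 0], 20]
    - [[4, 24, 0], [0, 0, 0], 20]
    - [[1, 10, 5], [0, 0, 0], 20]
    - [[0.5, 3, 10], [0, 0, 0], 20]
    - [[0, 0, 10], [0, 0, 0], 20]
    - [[0, 0, 5], [0, 0, 0], 20]
    - [[0, 0, 0], [0, 0, 0], 20]
    - [[0, 0, 0], [0, 0, 0], 20]
    - [[0, 0, 0], [0, 0, 0], 20]
    - [[0, 0, 0], [0, 0, 0], 20]

```text
time_s: 30.15
eef_pos: [532.8, 261.1, 225.7]
orientation: [0.0, 1.0, 0.0, 0.0]
ft_force: [-0.7, 0.4, -0.4]
grip_width: 0.381
```

```bash
python3 - <<'E'
from look import *
look("pics/q.png",(17,80,50.4))
E
```

```text
t 30.15 pos [532.8  261.11 225.71] yaw 179.98359998432323 zax [ 0.  0. -1.] F [-0.66  0.38 -0.43] grip 33.14318615721183
t 30.2 pos [532.72 261.16 225.63] yaw 179.9878986286106 zax [ 0.  0. -1.] F [ 0.54 -0.05 -0.14] grip 33.09217532733409
```

View pics/q.png

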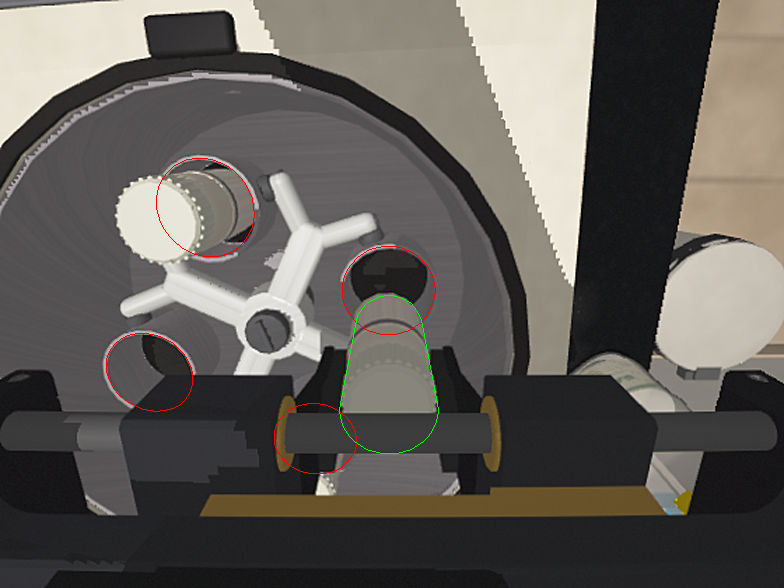

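Aligned. Lower.

Call:
step_arm:
  steps:
    - [[0, 0, 15], [0, 0, 0], 20]
    - [[0, 0, 24], [0, 0, 0], 20]
    - [[0, 0, 24], [0, 0, 0], 20]
    - [[0, 0, 18], [0, 0, 0], 20]
    - [[0, 0, 10], [0, 0, 0], 20]
    - [[0, 0, 6], [0, 0, 0], 20]
    - [[0, 0, 3], [0, 0, 0], 20]
    - [[0, 0, 2], [0, 0, 0], 20]
    - [[0, 0, 1.5], [0, 0, 0], 20]
    - [[0, 0, 0], [0, 0, 0], 20]

```text
time_s: 31.45
eef_pos: [532.7, 261.1, 122.1]
orientation: [0.0, 1.0, 0.0, 0.0]
ft_force: [0.3, -0.4, -1.2]
grip_width: 0.379
```

```bash
python3 - <<'E'
from look import *
look("pics/s.png",(17,80,50.4))
E
```

```text
t 31.45 pos [532.72 261.14 122.06] yaw 179.98382609944352 zax [ 0.  0. -1.] F [ 0.26 -0.44 -1.22] grip 33.004106280492465
t 31.5 pos [532.74 261.12 122.08] yaw 179.98345760361326 zax [ 0.  0. -1.] F [-0.8  -0.22 -1.07] grip 33.42351238955408
```

View pics/s.png

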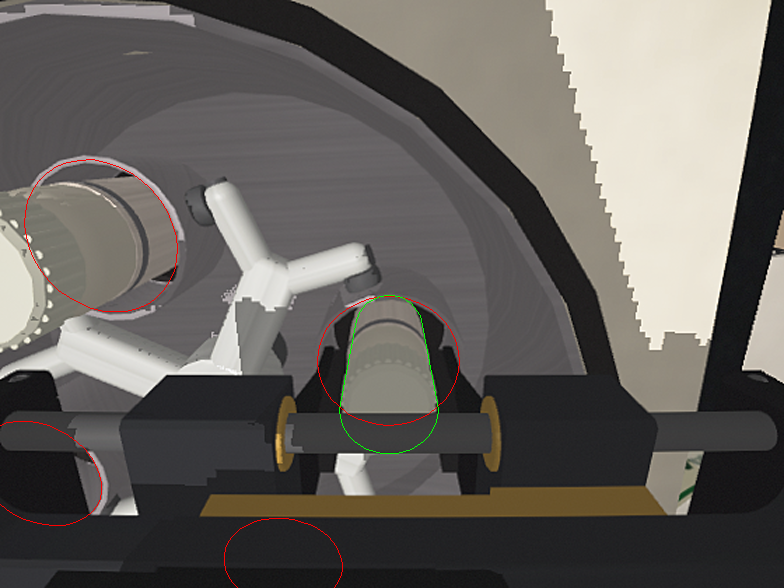

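Call:
step_arm:
  steps:
    - [[0, 0, 1], [0, 0, 0], 20]
    - [[0, 0, 0], [0, 0, 0], 40]
    - [[0, 0, 0], [0, 0, 0], 48]
    - [[0, 0, 0], [0, 0, 0], 48]
    - [[0, 0, 0], [0, 0, 0], 48]
    - [[0, 0, -8], [0, 0, 0], 48]
    - [[0, 0, -20], [0, 0, 0], 48]
    - [[0, 0, -35], [0, 0, 0], 48]
    - [[0, 0, -40], [0, 0, 0], 48]
    - [[4, -20, -20], [0, 0, 0], 48]

```text
time_s: 32.75
eef_pos: [529.1, 242.4, 246.6]
orientation: [-0.001, 1.0, 0.001, 0.002]
ft_force: [0.4, 0.3, -0.9]
grip_width: 0.551
```

Call:
step_arm:
  steps:
    - [[8, -42, 0], [0, 0, 0], 65]
    - [[11, -58, 0], [0, 0, 0], 65]
    - [[11, -58, 0], [0, 0, 0], 65]
    - [[11, -58, 0], [0, 0, 0], 65]
    - [[11, -58, 0], [0, 0, 0], 65]
    - [[11, -58, 0], [0, 0, 0], 65]
    - [[11, -58, 0], [0, 0, 0], 65]
    - [[11, -58, 0], [0, 0, 0], 65]
    - [[10, -50, 0], [0, 0, 0], 65]
    - [[7, -38, 0], [0, 0, 0], 65]

```text
time_s: 34.0
eef_pos: [423.7, -298.0, 243.6]
orientation: [0.002, 1.0, 0.0, -0.0]
ft_force: [1.3, -0.1, -0.1]
grip_width: 0.747
```

Call:
step_arm:
  steps:
    - [[4, -25, 0], [0, 0, 0], 65]
    - [[2, -15, 15], [0, 0, 0], 65]
    - [[0, 0, 25], [0, 0, 0], 65]
    - [[0, 0, 25], [0, 0, 0], 65]
    - [[0, 0, 15], [0, 0, 0], 65]
    - [[0, 0, 8], [0, 0, 0], 65]
    - [[0, 0, 3], [0, 0, 0], 65]
    - [[0, 0, 0], [0, 0, 0], 65]
    - [[0, 0, 0], [0, 0, 0], 65]
    - [[0, 0, 0], [0, 0, 0], 65]

```text
time_s: 35.25
eef_pos: [420.8, -335.1, 153.3]
orientation: [0.0, 1.0, -0.0, 0.0]
ft_force: [-0.2, -0.3, -0.2]
grip_width: 0.751
```

```bash
python3 - <<'E'
from fit import *
from st import *
C=cal("wrist");im=r.camera("wrist");st()
for x,y,rad,h,c in((421.4,-334.6,17,80,(0,0,255)),):
  cv2.polylines(im,[np.round(sil("wrist",x,y,0,rad,h,C)[0]).astype(int)],True,c,1)
cv2.imwrite("pics/u.png",im)
cv2.imwrite("pics/u_top.png",cv2.resize(r.camera("top")[110:290,130:430],None,fx=2.6,fy=2.6,interpolation=2))
E
```

```text
t 35.3 pos [ 420.74 -335.    153.22] yaw 179.99455367702083 zax [ 0. -0. -1.] F [-0.81  0.22  0.44] grip 65.3481217038235
```

View pics/u.png

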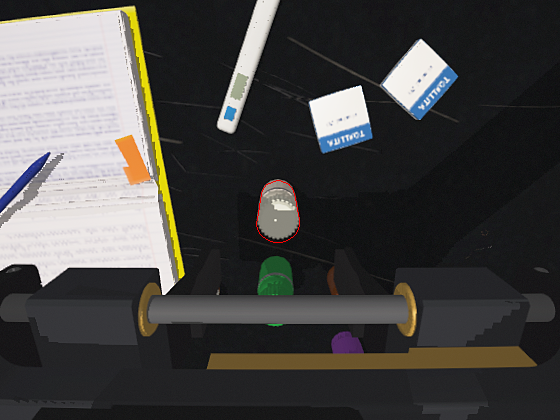

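View pics/u_top.png

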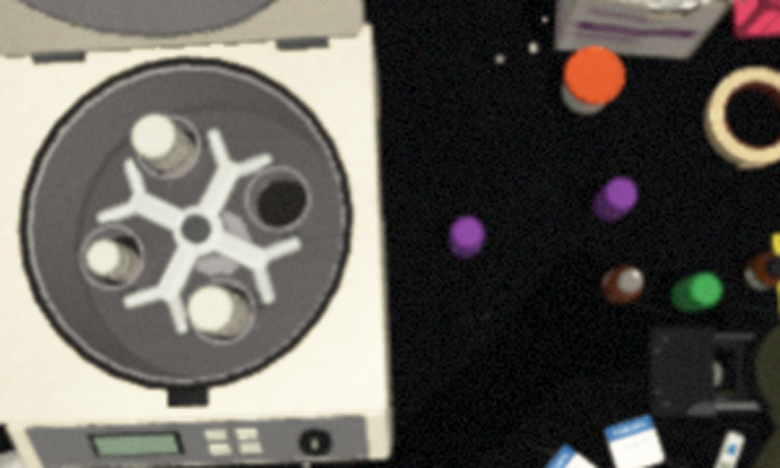

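Three bottles are standing in their buckets, and the small bottle 2 overlay matches (278,210). Green sits 85 mm further in x, clear of the jaws. I descend by 103 mm.

Call:
step_arm:
  steps:
    - [[0, 0, 15], [0, 0, 0], 65]
    - [[0, 0, 28], [0, 0, 0], 65]
    - [[0, 0, 27], [0, 0, 0], 65]
    - [[0, 0, 18], [0, 0, 0], 65]
    - [[0, 0, 10], [0, 0, 0], 65]
    - [[0, 0, 5], [0, 0, 0], 65]
    - [[0, 0, 0], [0, 0, 0], 65]
    - [[0, 0, 0], [0, 0, 0], 20]
    - [[0, 0, 0], [0, 0, 0], 20]
    - [[0, 0, 0], [0, 0, 0], 20]

```text
time_s: 36.6
eef_pos: [420.7, -335.0, 50.2]
orientation: [0.0, 1.0, -0.0, 0.0]
ft_force: [0.7, -0.0, -0.2]
grip_width: 0.489
```

Call:
step_arm:
  steps:
    - [[0, 0, 0], [0, 0, 0], 20]
    - [[0, 0, 0], [0, 0, 0], 20]
    - [[0, 0, 0], [0, 0, 0], 20]
    - [[0, 0, 0], [0, 0, 0], 20]
    - [[0, 0, -5], [0, 0, 0], 20]
    - [[0, 0, -20], [0, 0, 0], 20]
    - [[0, 0, -40], [0, 0, 0], 20]
    - [[0, 0, -50], [0, 0, 0], 20]
    - [[0, 0, -50], [0, 0, 0], 20]
    - [[0, 0, -30], [0, 0, 0], 20]

```text
time_s: 37.85
eef_pos: [420.9, -335.6, 247.7]
orientation: [0.0, 1.0, -0.001, 0.002]
ft_force: [0.8, -0.5, -0.5]
grip_width: 0.382
```

Call:
step_arm:
  steps:
    - [[-6, 15, -5], [0, 0, 0], 20]
    - [[-14, 35, -5], [0, 0, 0], 20]
    - [[-22, 55, 0], [0, 0, 0], 20]
    - [[-22, 56, 0], [0, 0, 0], 20]
    - [[-22, 56, 0], [0, 0, 0], 20]
    - [[-22, 56, 0], [0, 0, 0], 20]
    - [[-22, 56, 0], [0, 0, 0], 20]
    - [[-18, 45, 0], [0, 0, 0], 20]
    - [[-12, 30, 0], [0, 0, 0], 20]
    - [[-7, 18, 0], [0, 0, 0], 20]

```text
time_s: 39.1
eef_pos: [587.7, 88.9, 254.5]
orientation: [-0.001, 1.0, -0.0, -0.0]
ft_force: [-0.5, -0.4, -0.5]
grip_width: 0.383
```

Call:
step_arm:
  steps:
    - [[-3, 6, 0], [0, 0, 0], 20]
    - [[-0.8, 2, 10], [0, 0, 0], 20]
    - [[0, 0, 12], [0, 0, 0], 20]
    - [[0, 0, 8], [0, 0, 0], 20]
    - [[0, 0, 0], [0, 0, 0], 20]
    - [[0, 0, 0], [0, 0, 0], 20]
    - [[0, 0, 0], [0, 0, 0], 20]
    - [[0, 0, 0], [0, 0, 0], 20]
    - [[0, 0, 0], [0, 0, 0], 20]
    - [[0, 0, 0], [0, 0, 0], 20]

```text
time_s: 40.35
eef_pos: [591.4, 95.1, 224.9]
orientation: [0.0, 1.0, 0.0, 0.0]
ft_force: [-0.2, -0.8, -0.5]
grip_width: 0.38
```

```bash
python3 - <<'E'
from look import *
look("pics/v.png",(17,80,50.2))
E
```

```text
t 40.35 pos [591.4   95.07 224.94] yaw 179.98732631112347 zax [ 0.  0. -1.] F [-0.2  -0.83 -0.48] grip 33.08429963299212
t 40.4 pos [591.41  95.07 224.9 ] yaw 179.98661404268697 zax [ 0.  0. -1.] F [ 0.49 -0.23 -0.08] grip 33.3457252509457
```

View pics/v.png

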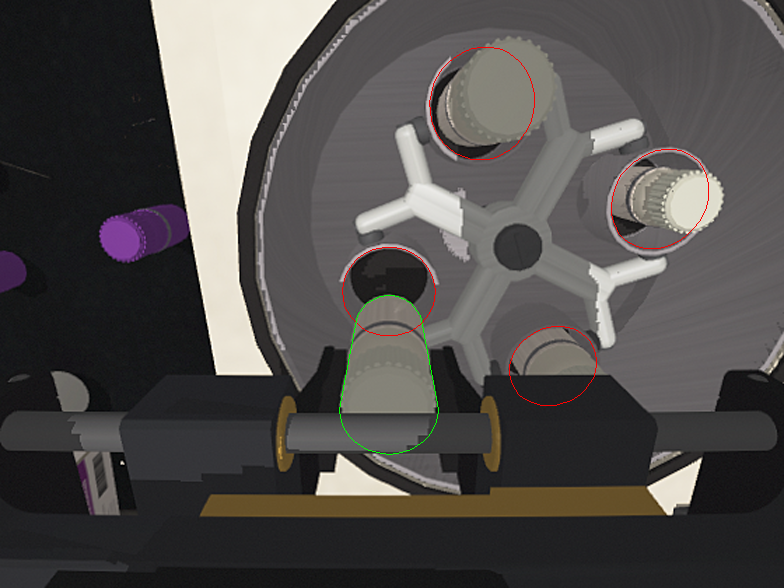

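Aligned. Lower (gripper body keeps ~16 mm above the large bottle tops).

Call:
step_arm:
  steps:
    - [[0, 0, 15], [0, 0, 0], 20]
    - [[0, 0, 24], [0, 0, 0], 20]
    - [[0, 0, 24], [0, 0, 0], 20]
    - [[0, 0, 17], [0, 0, 0], 20]
    - [[0, 0, 10], [0, 0, 0], 20]
    - [[0, 0, 6], [0, 0, 0], 20]
    - [[0, 0, 3], [0, 0, 0], 20]
    - [[0, 0, 2], [0, 0, 0], 20]
    - [[0, 0, 1.5], [0, 0, 0], 20]
    - [[0, 0, 0], [0, 0, 0], 20]

```text
time_s: 41.65
eef_pos: [591.5, 95.1, 122.6]
orientation: [0.0, 1.0, 0.0, 0.0]
ft_force: [0.6, 0.1, -0.7]
grip_width: 0.384
```

```bash
python3 - <<'E'
from look import *
look("pics/w.png",(17,80,50.2))
E
```

```text
t 41.65 pos [591.49  95.09 122.57] yaw 179.98704188139791 zax [ 0.  0. -1.] F [ 0.59  0.09 -0.73] grip 33.44535494505826
t 41.7 pos [591.54  95.07 122.59] yaw 179.98344410026326 zax [ 0.  0. -1.] F [-0.28  0.42  0.29] grip 33.553166293097334
```

View pics/w.png

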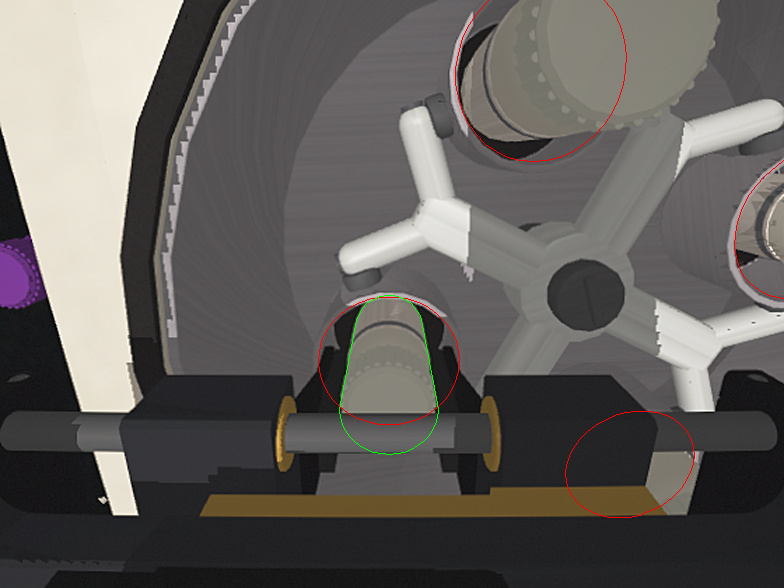

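Call:
step_arm:
  steps:
    - [[0, 0, 1], [0, 0, 0], 20]
    - [[0, 0, 0.8], [0, 0, 0], 20]
    - [[0, 0, 0], [0, 0, 0], 40]
    - [[0, 0, 0], [0, 0, 0], 48]
    - [[0, 0, 0], [0, 0, 0], 48]
    - [[0, 0, 0], [0, 0, 0], 48]
    - [[0, 0, -8], [0, 0, 0], 48]
    - [[0, 0, -20], [0, 0, 0], 48]
    - [[0, 0, -35], [0, 0, 0], 48]
    - [[0, 0, -50], [0, 0, 0], 48]

```text
time_s: 42.95
eef_pos: [590.5, 94.9, 234.0]
orientation: [0.0, 1.0, -0.0, -0.001]
ft_force: [0.7, 0.4, 0.0]
grip_width: 0.55
```

Call:
step_arm:
  steps:
    - [[0, 0, -60], [0, 0, 0], 60]
    - [[-10, 20, -60], [0, 0, 0], 60]
    - [[-20, 30, -40], [0, 0, 0], 60]
    - [[-14, 25, -10], [0, 0, 0], 60]
    - [[-4, 5, 0], [0, 0, 0], 60]
    - [[0, 0, 0], [0, 0, 0], 60]
    - [[0, 0, 0], [0, 0, 0], 60]
    - [[0, 0, 0], [0, 0, 0], 60]
    - [[0, 0, 0], [0, 0, 0], 60]
    - [[0, 0, 0], [0, 0, 0], 60]

```text
time_s: 44.2
eef_pos: [639.1, 174.3, 402.3]
orientation: [0.0, 1.0, 0.0, 0.0]
ft_force: [-0.5, -0.3, 0.5]
grip_width: 0.687
```

```bash
python3 - <<'E'
from look import *
s,T=st();C=cal("wrist");im=r.camera("wrist");f=2.8
B=cv2.resize(im[:230,140:420],None,fx=f,fy=f,interpolation=2)
for k in range(4):
  t=np.radians(19.6+90*k);b=np.array((562,178))+88*np.array([np.cos(t),np.sin(t)])
  P=[[b[0]+30*np.cos(q),b[1]+30*np.sin(q),115] for q in np.linspace(0,6.28,40)]
  rad,h=(22,105) if k%2==0 else (17,80)
  for Q,c in((proj("wrist",P,C),(0,0,255)),(sil("wrist",b[0],b[1],70,rad,h,C)[0],(0,255,0))):
    cv2.polylines(B,[np.round((Q-(140,0)+.5)*f).astype(int)],True,c,1)
cv2.imwrite("pics/x.png",B)
look("pics/x_scene.png",cam="scene",crop=(130,360,180,560))
E
```

```text
t 44.2 pos [639.07 174.27 402.31] yaw 179.9665226746087 zax [ 0.  0. -1.] F [-0.48 -0.31  0.51] grip 59.76365785003245
t 44.25 pos [639.08 174.41 402.26] yaw 179.97706482861656 zax [ 0.  0. -1.] F [-0.04  0.56 -0.53] grip 59.96821062436559
t 44.3 pos [639.1  174.46 402.24] yaw 179.9819773925033 zax [ 0.  0. -1.] F [-0.04  0.6  -0.51] grip 59.54509321793796
```

View pics/x.png

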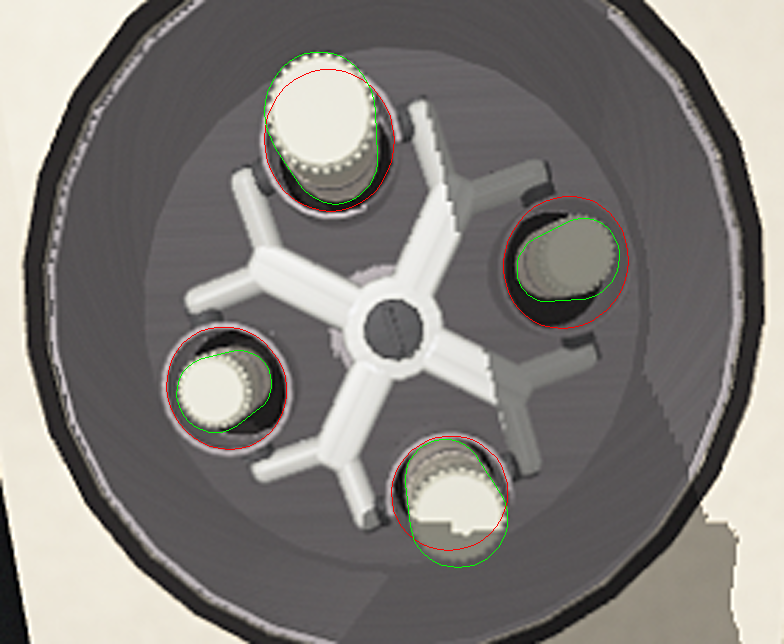

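View pics/x_scene.png

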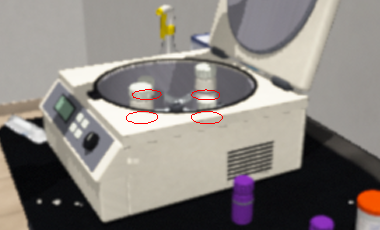

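All four bottles line up with the seated-and-upright outlines, large opposite large and small opposite small. The gripper is clear, so I hand the job in.

```bash
python3 - <<'E'
from bench import r
print(r.job_done(), r.sense()['time_s'])
E
```

```text
the job is handed in; nothing more can be done
the job is handed in; nothing more can be done
```

All four white bottles stand in the rotor, and I handed the job in at about 44 s of the 109 s allowed. The large bottles are in the far-left and near-right buckets, straight across from each other. The small bottles are in the other two, also straight across. I lowered each one to about 1 mm above its bucket floor before letting go.

- **Placement:** in the last wrist picture each bottle matched the outline expected of one standing upright on its bucket floor, to within about 1–2 mm. That picture was only compared by eye, and the floor height comes from the arm's pose, since no clear contact force showed.
- **Rotor and robot:** the rotor had not turned, and the gripper was open and well clear above it.
- **Look-alikes:** I left the green and purple bottles alone.
- **Disagreements:** the top camera put the rotor about 3 mm further to the robot's right than the wrist camera did. I used the wrist value, which fitted the rims closely in every later wrist view. One early wrist overlay was about 10 mm off because the arm was still settling, and it matched once I looked again.

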